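# Dry the tagged inductor cores in the bead pan and start the timer

### The arm

A 6-joint arm with a two-finger parallel gripper is mounted at the origin on the work surface. World frame = base frame: x ahead of the robot, y to its left, z up, the work surface at z = 0. Lengths are in m, angles in rad, forces in N, time in s.
With the tool pointing down it reaches from about 0.35 to 0.775 m from the base axis. Payload 7.3 kg.
Tool frame: the origin (TCP) lies midway between the tips of the shut fingers; the grasp point (between the pads) lies 19 mm behind it (tcp_to_grasp is the distance from the TCP to the grasp point, in m); z points along the fingers, y is the line along which they close (so a half turn about z gives the same grasp; the last joint's range is limited). The gripper opens to 92 mm and grips with 3 to 60 N. Pads are 19 mm wide; open, the fingers measure 130 mm over their backs; the gripper's body (75 mm by 190 mm) begins 47 mm behind the grasp point.
Start: joints at [-1.466, 0.342, 1.524, -0, 1.275, -0.146], TCP at [0.13, -0.509, 0.201] pointing down, gripper open.
Joint ranges: [-2.53, 2.53], [-0.77, 2.02], [0.04, 2.7], [-1, 4.14], [0.28, 2.66], [-3.11, 3.11]. Speed limits (rad/s): [2.57, 2.57, 3.14, 3.14, 3.14, 3.14].

### API

Orientations are given as [roll, pitch, yaw] about the fixed x, y, z axes, in that order (R = Rz(yaw) Ry(pitch) Rx(roll)).
In Python, from cell import observe, read_camera, calibration, hand_in, tcp_to_grasp gives the robot as it stands.
- The arm moves only by the tool send_rows, never from a script. Its argument "targets" is a list of rows, each a list of 5 numbers: the opening, from 0 (shut) to 1 (fully open), then the shift along the world's x, y, z in m, then the turn about the world's z in rad. A call has 1 to 5 rows; each row shifts and turns the commanded pose from where the row before left it; what a row does not reach is not made up. A row lasts 1/10 s, in which the tool goes at most 50 mm and 8.59 degrees, less where a joint would pass 70% of its speed; a pose out of reach is approached as far as the arm can. A call is refused whole if a number of a shift passes 0.05 or a number of a turn 0.15, either way. A call with a gripper value outside its range is refused whole. The fingers move at their own pace and stop on an object; "grip_force" is the grip in N (left out, the last holds). Time passes only in rows, so rows that do not move let the fingers close. It gives the time, the measured TCP pose, the force, the opening and the grip force at its end, in the units of the state.
- observe(): the state, without advancing time (a new reading comes with each control period).
- read_camera(name): name is "scene" or "top" or "wrist"; returns (picture, depth): 480x640x3 uint8, red, green, blue; 480x640 float32, m along the optical axis (not along the pixel's ray), 0 where there is no reading.
- calibration(name): a dict with "intrinsics" (3x3 intrinsics, pixels), "world_to_cam" (4x4, takes a point from world to camera coordinates); the wrist camera has in their place "hand_eye" (4x4, takes a point from camera to tool coordinates, whose origin is the TCP and whose axes are the flange's). Camera axes: x right, y up, looking along -z (the intrinsics and any distortion apply to the point x, -y, -z); pixel columns grow to the right and rows downward; lengths in m; the calibration is good to about 2 mm. The wrist camera is an equidistant fisheye: a pixel r from the principal point sees the ray r / f radians off the axis. A picture is of the moment at which its call begins: read the wrist's pose just before it. calibration takes no time and is no camera call.
- hand_in(): hands the job in; it is judged then, once.
The state is a dict: "time": time; "qpos": joint angles; "qvel": joint speeds; "joint_efforts": joint torques, N m; "tool_pos": TCP position; "tool_rot": TCP orientation; "contact_force": force on the tool from outside, world axes, zero at the start; "torque": the same for the moment, N m; "opening": finger opening in m; "grip_force": force on a finger pad.
Only numpy, scipy, OpenCV 4.12 (cv2) and the standard library are available. Lean on these libraries where they do the work, as an engineer would, in place of code of your own. Each camera call takes 0.05 s, during which the arm holds its last target. There are 200 camera calls.

### The job

Look at the colour tag in the red frame and put every core of that colour from the bench into the drying pan with the white beads, leaving the cores of the other colour where they are. Then take the orange rod and stir the cores and beads anticlockwise (seen from above), the rod's end close to the pan's floor and about midway from the centre to the wall so that the beads keep moving, for about three full turns without spilling anything. Stand the rod back in its blue holder, then press the timer's red plunger fully down to its stop and let it come up again, without disturbing the multimeter or the white current sensor.

Things in the scene. Friction and masses are not known exactly. Their poses are not given: they have to be found in the camera images.
- pan: Dark steel bowl-shaped drying pan fixed to the bench, round, straight sloping sides: outside diameter 114 at the foot and 196 at the rim, wall 4, inside diameter about 106 at the floor and 188 at the rim, height 70, inner floor 6 above the bench (mm). Origin: centre of its underside. Axes as the world. Slippery non-stick coating. It holds four loose white beads.
- jar: Blue rod holder fixed to the bench: upright round tube, inner diameter 30, inner floor 6 above the bench, straight up to 60, then a funnel mouth widening to inner diameter 64 at its rim, 80 above the bench (mm). Origin: centre of its underside. The rod stands in it, leaning a little (up to about 0.25 rad).
- rod: Orange plastic stirring rod, length 175 mm, 40 to 85 g, in the blue holder at the start: slick, round, diameter 18, rounded lower end; its upper 72 mm is a square grip 22 x 22 mm, flats square to the body's x and y. Origin: its lower end; z: along the rod towards its top. Grip it from above across two flats, 143 mm from the lower end (32 mm below its top).
- plunger (a joint): Travel of the timer's red plunger: 0 = up, 0.015 m = fully down on its stop. A spring returns it: 2 N to start it, 8 N at the stop.
- plunger_top (a point): Centre of the top face of the timer's red plunger head (disc of diameter 40), 92 mm above the bench when up; it moves straight down. It stands in the middle of a white and blue bench timer, 80 x 80 x 60 mm, fixed to the bench.
- job_frame: Red square frame on the bench beyond the pan, 90 x 90 mm outside, 8 mm high. Origin: centre, at bench height. The colour tag lying in it tells the job.
- tag_yellow: Yellow tag, flat square tile 64 x 64 x 6 mm, fixed; it lies either in the red frame (then the job is the yellow cores) or apart from it. Origin: centre of underside.
- tag_blue: Blue tag, flat square tile 64 x 64 x 6 mm, fixed; it lies either in the red frame (then the job is the blue cores) or apart from it. Origin: centre of underside.
- multimeter: Bystander: yellow and black multimeter, loose, 80 x 160 x 36 mm, lying between the robot and the pan. Origin: centre of underside. Leave alone.
- current_sensor: Bystander: white round current sensor, loose, diameter 72, height 34 mm, beyond the pan. Origin: centre of underside. Leave alone.
- bead0: White glazed ceramic drying bead, slippery, ball of diameter 32 mm, 30 g, loose in the pan. Origin: its centre.
- bead1: White glazed ceramic drying bead, slippery, ball of diameter 32 mm, 30 g, loose in the pan. Origin: its centre.
- bead2: White glazed ceramic drying bead, slippery, ball of diameter 32 mm, 30 g, loose in the pan. Origin: its centre.
- bead3: White glazed ceramic drying bead, slippery, ball of diameter 32 mm, 30 g, loose in the pan. Origin: its centre.
- yellow0: Yellow coated inductor core, solid round slug of diameter 30, height 28 mm, 50 g, with a black dot on each flat face, standing on the bench to the left (on a thin green mat). Origin: its centre; z along its axis. Two to four yellow cores are present; None from the start if absent.
- yellow1: Yellow coated inductor core, solid round slug of diameter 30, height 28 mm, 50 g, with a black dot on each flat face, standing on the bench to the left (on a thin green mat). Origin: its centre; z along its axis. Two to four yellow cores are present; None from the start if absent.
- yellow2: Yellow coated inductor core, solid round slug of diameter 30, height 28 mm, 50 g, with a black dot on each flat face, standing on the bench to the left (on a thin green mat). Origin: its centre; z along its axis. Two to four yellow cores are present; None from the start if absent.
- yellow3: Yellow coated inductor core, solid round slug of diameter 30, height 28 mm, 50 g, with a black dot on each flat face, standing on the bench to the left (on a thin green mat). Origin: its centre; z along its axis. Two to four yellow cores are present; None from the start if absent.
- blue0: Blue coated inductor core, solid round slug of diameter 30, height 28 mm, 50 g, with a black dot on each flat face, standing on the bench to the left (on a thin green mat). Origin: its centre; z along its axis. Two to four blue cores are present; None from the start if absent.
- blue1: Blue coated inductor core, solid round slug of diameter 30, height 28 mm, 50 g, with a black dot on each flat face, standing on the bench to the left (on a thin green mat). Origin: its centre; z along its axis. Two to four blue cores are present; None from the start if absent.
- blue2: Blue coated inductor core, solid round slug of diameter 30, height 28 mm, 50 g, with a black dot on each flat face, standing on the bench to the left (on a thin green mat). Origin: its centre; z along its axis. Two to four blue cores are present; None from the start if absent.
- blue3: Blue coated inductor core, solid round slug of diameter 30, height 28 mm, 50 g, with a black dot on each flat face, standing on the bench to the left (on a thin green mat). Origin: its centre; z along its axis. Two to four blue cores are present; None from the start if absent.
Mind the look-alikes: they are no part of the job. Of the things shaped like the rod, the orange one is meant.

How it is judged:
On the way, in this order (a step that is already met when the one before it is completed fails the run):
1. every core of the tagged colour is in the pan (((horizontal distance between tag_yellow and job_frame below 0.05 m and horizontal distance between each of yellow0, yellow1, yellow2, yellow3 and pan below 0.075 m and height (world z) of each of yellow0, yellow1, yellow2, yellow3 below 0.07 m) or (horizontal distance between tag_blue and job_frame below 0.05 m and horizontal distance between each of blue0, blue1, blue2, blue3 and pan below 0.075 m and height (world z) of each of blue0, blue1, blue2, blue3 below 0.07 m))), for 0.2 s.
2. stirring, the rod's lower end (below 30 mm) passes the near part of the pan (over 20 mm out from its centre, under 20 mm to either side) with a bead moving (x of rod in the frame of pan below -0.02 m and y of rod in the frame of pan between -0.02 and 0.02 m and height (world z) of rod below 0.03 m and linear speed of any of bead0, bead1, bead2, bead3 above 0.01 m/s).
3. stirring, the rod's lower end (below 30 mm) passes the right part of the pan (over 20 mm out from its centre, under 20 mm to either side) with a bead moving (y of rod in the frame of pan below -0.02 m and x of rod in the frame of pan between -0.02 and 0.02 m and height (world z) of rod below 0.03 m and linear speed of any of bead0, bead1, bead2, bead3 above 0.01 m/s).
4. stirring, the rod's lower end (below 30 mm) passes the far part of the pan (over 20 mm out from its centre, under 20 mm to either side) with a bead moving (x of rod in the frame of pan above 0.02 m and y of rod in the frame of pan between -0.02 and 0.02 m and height (world z) of rod below 0.03 m and linear speed of any of bead0, bead1, bead2, bead3 above 0.01 m/s).
5. stirring, the rod's lower end (below 30 mm) passes the left part of the pan (over 20 mm out from its centre, under 20 mm to either side) with a bead moving (y of rod in the frame of pan above 0.02 m and x of rod in the frame of pan between -0.02 and 0.02 m and height (world z) of rod below 0.03 m and linear speed of any of bead0, bead1, bead2, bead3 above 0.01 m/s).
6. stirring, the rod's lower end (below 30 mm) passes the near part of the pan (over 20 mm out from its centre, under 20 mm to either side) with a bead moving (all of step 2).
7. stirring, the rod's lower end (below 30 mm) passes the far part of the pan (over 20 mm out from its centre, under 20 mm to either side) with a bead moving (all of step 4).
8. stirring, the rod's lower end (below 30 mm) passes the near part of the pan (over 20 mm out from its centre, under 20 mm to either side) with a bead moving (all of step 6).
9. the rod stands in its holder again (horizontal distance between rod and jar below 0.02 m and height (world z) of rod below 0.03 m and angle between rod's own z axis and vertical below 0.5 rad), for 0.2 s.
10. with the rod in its holder, the plunger is pressed to its stop (13.5 of 15 mm or more) (all of step 9 and value of joint plunger above 0.0135 m), for 0.1 s.
At the end, for the whole second after the job is handed in: Tagged-colour cores and all beads in the pan (within 75 mm of its centre, below 70 mm); other cores outside it, within 100 mm of their start; rod at rest in its holder (lower end within 20 mm of its axis, below 30 mm, tilt under 0.5 rad); plunger up (under 3 mm) (all of step 9 and ((horizontal distance between tag_yellow and job_frame below 0.05 m and horizontal distance between each of yellow0, yellow1, yellow2, yellow3 and pan below 0.075 m and height (world z) of each of yellow0, yellow1, yellow2, yellow3 below 0.07 m) or (horizontal distance between tag_blue and job_frame below 0.05 m and horizontal distance between each of blue0, blue1, blue2, blue3 and pan below 0.075 m and height (world z) of each of blue0, blue1, blue2, blue3 below 0.07 m)) and ((horizontal distance between tag_yellow and job_frame below 0.05 m and horizontal distance between each of blue0, blue1, blue2, blue3 and pan above 0.1 m and distance of each of blue0, blue1, blue2, blue3 from where it was at the start of the episode below 0.1 m) or (horizontal distance between tag_blue and job_frame below 0.05 m and horizontal distance between each of yellow0, yellow1, yellow2, yellow3 and pan above 0.1 m and distance of each of yellow0, yellow1, yellow2, yellow3 from where it was at the start of the episode below 0.1 m)) and horizontal distance between each of bead0, bead1, bead2, bead3 and pan below 0.075 m and height (world z) of each of bead0, bead1, bead2, bead3 below 0.07 m and value of joint plunger below 0.003 m and linear speed of rod below 0.05 m/s); the robot touches nothing.
It fails at once if the multimeter is pushed more than 50 mm or tipped over (distance of multimeter from where it was at the start of the episode above 0.05 m or angle between multimeter's own z axis and vertical above 0.6 rad).
It fails at once if the current sensor is pushed more than 50 mm or tipped over (distance of current_sensor from where it was at the start of the episode above 0.05 m or angle between current_sensor's own z axis and vertical above 0.6 rad).
Of yellow0, yellow1, yellow2, yellow3 only 2 to 4 are there at a start; the rules pass over those that are not, and their reading is None.
Of blue0, blue1, blue2, blue3 only 2 to 4 are there at a start; the rules pass over those that are not, and their reading is None.
At some moment in a run one of yellow0, yellow1, yellow2, yellow3, blue0, blue1, blue2, blue3 may be knocked a few centimetres aside while the robot is not near it.
It also fails if it takes over 210 s, if anything falls off the work surface, if the arm or the gripper's body presses on something with over 40 N, if the wrist force passes 120 N, or if a joint passes its speed limit or range.

## Working session

There is one attempt and no reset: what is moved stays moved. The work goes in short steps, Python scripts to look and compute and a tool call to move; the robot and the scene stay as the last step left them, time stands still between calls to the robot, and variables do not carry over. Pictures are saved under pics/ and viewed, at most 14 in all, crops included, and the job is handed in when it is done.

Besides the shell and the picture viewer there is one more tool, called after "Emit:" as a command line: name --pt "numbers of a row" for each row, then --argument value for the rest. send_rows: Moves the arm, as the interface text tells. Its arguments: {"type":"object","properties":{"targets":{"type":"array","items":{"type":"array","items":{"type":"number"}}},"grip_force":{"type":"number"}},"required":["targets"]}

```bash
mkdir -p pics
cat > h.py <<'E'
import numpy as np, cv2
from cell import observe, read_camera, calibration, hand_in, tcp_to_grasp
def grab(name):
    p,d=read_camera(name); c=calibration(name)
    K=np.array(c["intrinsics"]); T=np.linalg.inv(np.array(c["world_to_cam"]))
    v,u=np.mgrid[:480,:640]
    if d is None: return p,d,None
    P=np.stack([(u-K[0,2])/K[0,0]*d,-(v-K[1,2])/K[1,1]*d,-d,np.ones_like(d)],-1)@T.T
    return p,d,P[...,:3]
def save(n,p): cv2.imwrite('pics/'+n,cv2.cvtColor(p,cv2.COLOR_RGB2BGR))
E
python3 - <<'E'
from h import *
print(observe()); print({k:calibration(k) for k in("scene","top","wrist")})
for n in("scene","top"):
    p,d,P=grab(n); save(n+'0.png',p); np.savez(n+'0.npz',p=p,P=P)
E
```

```text
{'time': 0.0, 'qpos': array([-1.46596928e+00,  3.42707129e-01,  1.52502528e+00,  2.43530577e-05,
        1.27539496e+00, -1.46009848e-01]), 'qvel': array([-0.00054034, -0.00089072, -0.00096509, -0.00036328,  0.00010045,
        0.00069031]), 'joint_efforts': array([ 8.57276555e-04, -4.31233120e+01, -2.44215077e+01,  7.19149341e-02,
        5.59598836e-02, -1.29457976e-04]), 'tool_pos': array([ 0.13028971, -0.50811307,  0.2001502 ]), 'tool_rot': array([-3.14007765e+00, -2.46328212e-04,  2.50829605e-01]), 'contact_force': array([-0.42813075,  0.18544928, -0.14468088]), 'torque': array([-0.00824919, -0.01603532,  0.00493744]), 'grip_force': 0.0, 'opening': 0.09167749856593137}
{'scene': {'intrinsics': array([[617.81430148,   0.        , 324.44963426],
       [  0.        , 617.81430148, 253.9611786 ],
       [  0.        ,   0.        ,   1.        ]]), 'world_to_cam': array([[-0.15784653,  0.98746166, -0.0019834 ,  0.06774468],
       [-0.78145138, -0.1236872 ,  0.61158419,  0.41950251],
       [ 0.60367062,  0.09808637,  0.79117687, -1.57144302],
       [ 0.        ,  0.        ,  0. 
[... 299 characters left out ...]
,  0.02408295,  0.04849906, -0.55508559],
       [-0.04810051, -0.01686165,  0.99870017, -0.98038355],
       [ 0.        ,  0.        ,  0.        ,  1.        ]])}, 'wrist': {'intrinsics': array([[371.64829954,   0.        , 321.13708586],
       [  0.        , 371.64829954, 244.30839873],
       [  0.        ,   0.        ,   1.        ]]), 'hand_eye': array([[-3.87788889e-04,  9.58791895e-01,  2.84109050e-01,
         7.68587664e-02],
       [ 9.99999046e-01, -4.88434536e-06,  1.38141178e-03,
         6.94719596e-04],
       [ 1.32587411e-03,  2.84109314e-01, -9.58790978e-01,
        -1.83431291e-01],
       [ 0.00000000e+00,  0.00000000e+00,  0.00000000e+00,
         1.00000000e+00]])}}
```

View pics/top0.png

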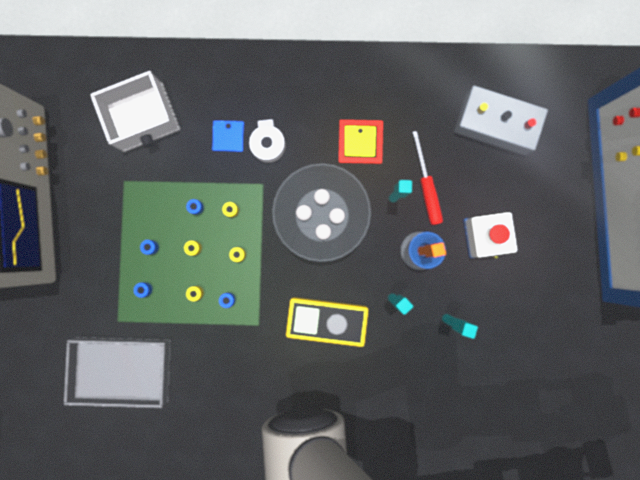

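View pics/scene0.png

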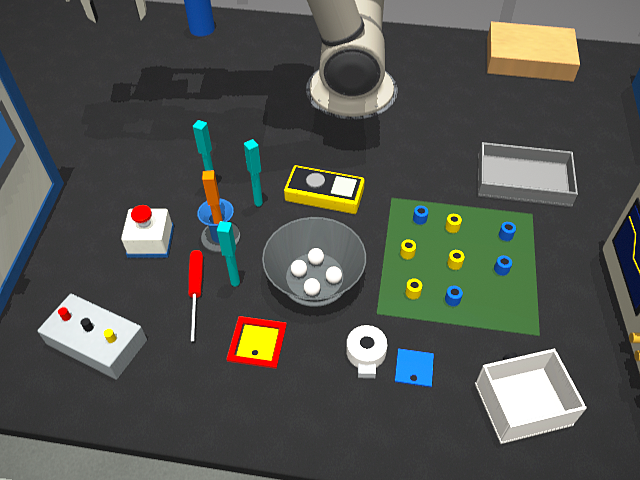

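The yellow tag at top (360,141) lies in the red frame, and the blue tag at (228,136) lies apart, so the job is yellow. The four yellow cores are at top (230,209), (191,248), (237,255) and (193,294). There are also four blue cores, four beads in the pan at (321,213), the plunger at (499,234), and the multimeter and sensor at (327,322) and (267,141).
The rod-like things are three cyan ones at (404,187), (402,304) and (466,328), plus the orange one in the blue holder at (432,250). The orange one fits, because it is in the holder. I'll confirm that with a crop.

```bash
cat > m.py <<'E'
from h import *
def blobs(p,P,lo,hi,zr,amin=15,box=None):
    hsv=cv2.cvtColor(p,cv2.COLOR_RGB2HSV); m=cv2.inRange(hsv,lo,hi)
    m&=((P[...,2]>zr[0])&(P[...,2]<zr[1])).astype(np.uint8)*255
    n,l,s,c=cv2.connectedComponentsWithStats(m)
    for i in range(1,n):
        if s[i,4]>=amin:
            q=P[l==i]; yield s[i,4],c[i].round(),q.mean(0).round(4),((q.min(0)+q.max(0))/2).round(4),(q.max(0)-q.min(0)).round(3)
Y=((22,100,80),(35,255,255)); B=((100,120,60),(125,255,255)); O=((8,150,100),(18,255,255)); R=((0,150,80),(6,255,255)); C=((82,120,80),(97,255,255)); W=((0,0,150),(179,50,255))
E
python3 - <<'E'
from m import *
for n in("top","scene"):
    f=np.load(n+'0.npz'); p,P=f['p'],f['P']
    for nm,c,z in(("Y",Y,(.02,.05)),("B",B,(.02,.05)),("jarB",B,(.05,.12)),("O",O,(.05,.3)),("R",R,(.0,.15)),("C",C,(.1,.3)),("W",W,(.02,.06))):
        for b in blobs(p,P,*c,z): 
            if abs(b[2][1])<.5: print(n,nm,*b)
    # pan rim circle
    m=(abs(P[...,2]-.069)<.004)&(P[...,0]>.35)&(P[...,0]<.75)&(abs(P[...,1])<.13)
    q=P[m][:,:2]; 
    if len(q)>20:
        A=np.c_[2*q,np.ones(len(q))]; s=np.linalg.lstsq(A,(q**2).sum(1),rcond=None)[0]; print(n,"rim",len(q),s[:2],np.sqrt(s[2]+s[:2]@s[:2]))
p=np.load('scene0.npz')['p'];t=np.load('top0.npz')['p']
a=cv2.resize(p[110:260,120:270],(400,400)); b=cv2.resize(t[170:290,380:500],(400,400)); save('crop1.png',np.hstack([a,b]))
E
```

```text
top Y 143 [229. 209.] [0.6016 0.1985 0.0275] [0.6015 0.1989 0.0262] [0.029 0.03  0.011]
top Y 145 [191. 248.] [0.519  0.2752 0.0274] [0.5191 0.2762 0.0258] [0.027 0.029 0.011]
top Y 141 [236. 254.] [0.5078 0.1804 0.0276] [0.5079 0.1815 0.0269] [0.029 0.029 0.01 ]
top Y 149 [193. 293.] [0.4248 0.2673 0.0275] [0.4249 0.268  0.0261] [0.029 0.028 0.011]
top Y 956 [326. 320.] [ 0.3781 -0.008   0.0347] [ 0.3746 -0.0097  0.0306] [0.092 0.165 0.021]
top B 142 [193. 206.] [0.6057 0.2739 0.0274] [0.6059 0.2748 0.027 ] [0.029 0.03  0.011]
top B 152 [147. 246.] [0.5189 0.3665 0.0275] [0.5189 0.3674 0.0265] [0.027 0.029 0.013]
top B 150 [141. 289.] [0.4296 0.376  0.0273] [0.4295 0.3768 0.0262] [0.027 0.03  0.012]
top B 143 [226. 300.] [0.4132 0.1991 0.0275] [0.4124 0.1996 0.026 ] [0.029 0.028 0.011]
top jarB 634 [424. 250.] [ 0.5256 -0.1971  0.0733] [ 0.5259 -0.1999  0.07  ] [0.069 0.066 0.026]
top O 126 [428. 250.] [ 0.5236 -0.1911  0.1399] [ 0.5243 -0.1961  0.1177] [0.023 0.017 0.129]
top R 761 [360. 142.] [ 0.7531 -0.0724  0.0072] [ 0.756  -0.0727  0.0065] [0.094 0.093 0.013]
top R 25 [531. 12
[... 4773 characters left out ...]

scene W 201 [298. 267.] [ 0.598  -0.0235  0.0322] [ 0.5946 -0.0243  0.0315] [0.03  0.03  0.022]
scene W 205 [333. 274.] [0.6032 0.0451 0.0324] [0.6001 0.0449 0.031 ] [0.03  0.029 0.022]
scene W 211 [312. 286.] [0.6368 0.0087 0.0324] [0.6341 0.0081 0.0307] [0.029 0.029 0.021]
scene W 3564 [ 89. 330.] [ 0.803  -0.3569  0.0511] [ 0.8    -0.3598  0.0507] [0.129 0.176 0.014]
scene W 1155 [366. 345.] [0.7469 0.1253 0.0337] [0.7447 0.1248 0.0305] [0.078 0.07  0.021]
scene W 1127 [539. 374.] [0.7602 0.4188 0.0404] [0.7716 0.4011 0.04  ] [0.089 0.142 0.04 ]
scene W 1158 [518. 414.] [0.8382 0.3808 0.0403] [0.8247 0.3994 0.04  ] [0.1  0.16 0.04]
scene rim 885 [0.59593118 0.00683991] 0.0938716792222615
```

View pics/crop1.png

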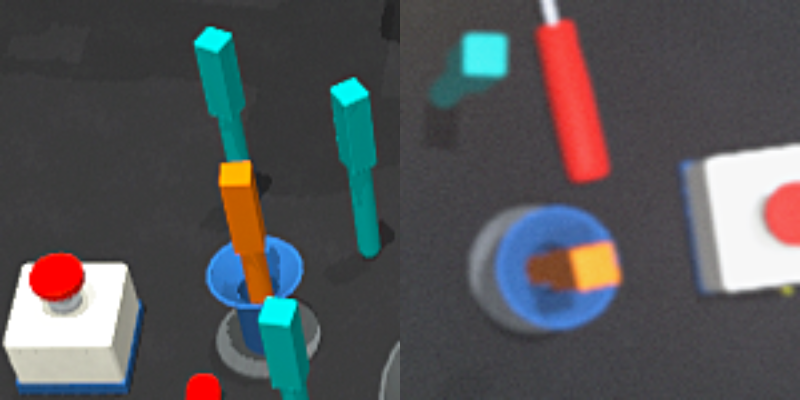

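The crop confirms it: the orange rod leans in the blue holder, and the cyan rods stand apart. I measured the pan at (0.596, 0.007), the jar at (0.526, -0.198) and the plunger at (0.560, -0.338). Next I move above the first yellow core at (0.6015, 0.1985).

Emit:
send_rows --pt "0.55 0 0 0.03 -0.125" --pt "0.55 0 0 0.02 -0.126" --pt "0.55 0.0236 0.0353 0 0" --pt "0.55 0.0236 0.0353 0 0" --pt "0.55 0.0236 0.0353 0 0"

```text
time: 0.6
tool_pos: [0.2015, -0.4013, 0.2504]
tool_rot: [-3.141, 0.0, -0.001]
contact_force: [1.1, 0.7, 0.2]
opening: 0.0565
grip_force: 0.0
```

Emit:
send_rows --pt "0.55 0.0236 0.0353 0 0" --pt "0.55 0.0236 0.0353 0 0" --pt "0.55 0.0236 0.0353 0 0" --pt "0.55 0.0236 0.0353 0 0" --pt "0.55 0.0236 0.0353 0 0"

```text
time: 1.1
tool_pos: [0.3196, -0.2245, 0.2507]
tool_rot: [-3.142, 0.0, -0.001]
contact_force: [0.7, -1.1, -0.2]
opening: 0.0504
grip_force: 0.0
```

Emit:
send_rows --pt "0.55 0.0236 0.0353 0 0" --pt "0.55 0.0236 0.0353 0 0" --pt "0.55 0.0236 0.0353 0 0" --pt "0.55 0.0236 0.0353 0 0" --pt "0.55 0.0236 0.0353 0 0"

```text
time: 1.6
tool_pos: [0.4376, -0.0479, 0.2507]
tool_rot: [3.141, 0.0, -0.0]
contact_force: [-0.1, -1.0, 0.2]
opening: 0.0503
grip_force: 0.0
```

Emit:
send_rows --pt "0.55 0.0236 0.0353 0 0" --pt "0.55 0.0236 0.0353 0 0" --pt "0.55 0.0236 0.0353 0 0" --pt "0.55 0.0236 0.0353 0 0" --pt "0.55 0.0236 0.0353 0 0"

```text
time: 2.1
tool_pos: [0.5556, 0.1285, 0.2504]
tool_rot: [3.141, 0.001, 0.0]
contact_force: [1.1, -0.6, -0.0]
opening: 0.0508
grip_force: 0.0
```

Emit:
send_rows --pt "0.55 0.0236 0.0353 -0.03 0" --pt "0.55 0.0236 0.0353 -0.03 0" --pt "0.55 0 0 -0.04 0" --pt "0.55 0 0 -0.03 0" --pt "0.55 0 0 0 0"

```text
time: 2.6
tool_pos: [0.5971, 0.1944, 0.1176]
tool_rot: [3.139, 0.011, 0.0]
contact_force: [-1.3, 0.5, -0.2]
opening: 0.0502
grip_force: 0.0
```

Emit:
send_rows --pt "0.55 0.0044 0.0041 -0.03 0" --pt "0.55 0 0 -0.03 0" --pt "0.55 0 0 -0.03 0" --pt "0.55 0 0 -0.015 0" --pt "0.55 0 0 0 0"

```text
time: 3.1
tool_pos: [0.6042, 0.1984, 0.0173]
tool_rot: [3.141, 0.003, -0.001]
contact_force: [-0.4, 0.3, 0.1]
opening: 0.0505
grip_force: 0.0
```

Emit:
send_rows --pt "0.55 -0.002 0 -0.01 0" --pt "0.1 0 0 0 0" --pt "0.1 0 0 0 0" --pt "0.1 0 0 0 0" --pt "0.1 0 0 0 0" --grip_force 20

```text
time: 3.6
tool_pos: [0.6033, 0.1989, 0.0089]
tool_rot: [-3.141, -0.001, -0.0]
contact_force: [-0.4, 0.0, 1.0]
opening: 0.0231
grip_force: 0.0
```

Emit:
send_rows --pt "0.1 0 0 0 0" --pt "0.1 0 0 0.02 0" --pt "0.1 0 0 0.04 0" --pt "0.1 0 0 0.04 0" --pt "0.1 0 0 0.02 0"

```text
time: 4.1
tool_pos: [0.6045, 0.1992, 0.1323]
tool_rot: [-3.141, -0.006, -0.0]
contact_force: [-0.0, -0.5, 0.4]
opening: 0.009
grip_force: 0.0
```

The fingers closed past 30 mm, so the grasp missed. I'll look again.

```bash
cat >> m.py <<'E'
def cores(n="top",pr=True):
    p,d,P=grab(n)
    for nm,c in(("Y",Y),("B",B),("W",W)):
        for b in blobs(p,P,*c,(.018,.075),8):
            q=b[3]
            if .36<q[0]<.72 and -.1<q[1]<.42 and b[0]<400: print(n,nm,*b)
    return p
E
python3 - <<'E'
from m import *
print(observe()['tool_pos'])
p=cores(); q=cores("scene")
save('a1.png',np.hstack([cv2.resize(p[160:340,100:400],(400,240)),cv2.resize(q[150:360,220:560],(400,240))]))
E
```

```text
[0.60450699 0.19918816 0.13230773]
top Y 23 [229. 203.] [0.6131 0.1991 0.0277] [0.6136 0.1989 0.0274] [0.005 0.019 0.007]
top Y 8 [229. 215.] [0.5884 0.1989 0.026 ] [0.5879 0.1989 0.0252] [0.002 0.012 0.007]
top Y 144 [236. 254.] [0.5077 0.1802 0.0276] [0.508  0.1816 0.0256] [0.029 0.029 0.015]
top B 151 [148. 247.] [0.5188 0.3664 0.027 ] [0.519  0.367  0.0252] [0.027 0.029 0.014]
top B 145 [226. 300.] [0.4134 0.1987 0.0274] [0.4126 0.1993 0.0254] [0.029 0.029 0.014]
top W 183 [321. 196.] [0.6316 0.0079 0.0322] [0.6327 0.0081 0.0321] [0.03  0.029 0.02 ]
top W 180 [303. 212.] [0.5978 0.0442 0.0324] [0.5985 0.0447 0.0306] [0.03  0.029 0.019]
top W 184 [336. 215.] [ 0.5929 -0.0242  0.0322] [ 0.5934 -0.024   0.0305] [0.032 0.029 0.021]
top W 182 [323. 231.] [0.5591 0.003  0.032 ] [0.5601 0.0033 0.0312] [0.03  0.031 0.021]
top W 321 [337. 324.] [ 0.372  -0.0302  0.0413] [ 0.3712 -0.0301  0.0403] [0.042 0.039 0.014]
scene Y 36 [458. 221.] [0.4295 0.2755 0.0286] [0.4286 0.2736 0.0265] [0.018 0.019 0.013]
scene Y 146 [408. 247.] [0.5111 0.1804 0.027 ] [0.5079 0.1808 0.0253] [0.034 0.029 0.01
[... 487 characters left out ...]
 0.3668 0.0273] [0.52   0.3675 0.0257] [0.031 0.028 0.015]
scene B 166 [454. 293.] [0.6091 0.2738 0.0272] [0.6066 0.2745 0.0256] [0.03  0.029 0.015]
scene W 195 [315. 179.] [ 0.3722 -0.0293  0.0434] [ 0.3722 -0.0298  0.043 ] [0.042 0.039 0.01 ]
scene W 374 [343. 186.] [0.3776 0.0324 0.0394] [0.3779 0.0326 0.0396] [0.058 0.048 0.012]
scene W 200 [315. 255.] [0.5644 0.0039 0.0318] [0.5568 0.0032 0.03  ] [0.039 0.03  0.023]
scene W 208 [298. 267.] [ 0.5983 -0.0235  0.0318] [ 0.5939 -0.025   0.0295] [0.031 0.031 0.022]
scene W 205 [333. 274.] [0.6032 0.0451 0.0324] [0.6006 0.0448 0.0299] [0.03  0.03  0.023]
scene W 219 [312. 286.] [0.6371 0.0087 0.032 ] [0.6342 0.008  0.0297] [0.03  0.03  0.023]
```

View pics/a1.png

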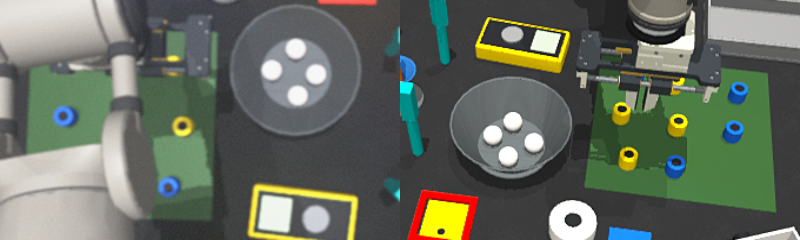

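Run:
```python
from m import *
o=observe();print(o['time'],o['tool_pos'],o['opening'],o['qpos'])
p,d,P=grab("scene")
m=(abs(P[...,0]-.6)<.1)&(abs(P[...,1]-.2)<.1)&(P[...,2]>.045)
for a in np.arange(.05,.22,.012):
    k=m&(abs(P[...,2]-a)<.006); q=P[k]
    if len(q): print(round(a,3),len(q),q.min(0).round(3),q.max(0).round(3))
w,dw=read_camera("wrist"); 
save('a2.png',np.hstack([cv2.resize(p[180:300,370:490],(400,400)),cv2.resize(w,(400,400))]))
```

```text
4.2 [0.60502361 0.19926879 0.13223387] 0.00924289306314147 [ 1.97994333e-01  5.97700402e-01  1.29769174e+00 -1.05838511e-04
  1.23866381e+00  1.76897330e+00]
0.062 3 [0.595 0.1   0.066] [0.602 0.103 0.068]
0.074 27 [0.572 0.1   0.069] [0.618 0.103 0.074]
0.158 13 [0.612 0.186 0.159] [0.616 0.212 0.164]
0.17 81 [0.594 0.18  0.164] [0.618 0.22  0.176]
0.182 100 [0.6   0.177 0.176] [0.617 0.221 0.188]
0.194 110 [0.594 0.177 0.188] [0.617 0.222 0.2  ]
0.206 23 [0.593 0.182 0.2  ] [0.616 0.222 0.209]
0.218 3 [0.601 0.12  0.215] [0.61  0.206 0.223]
```

View pics/a2.png

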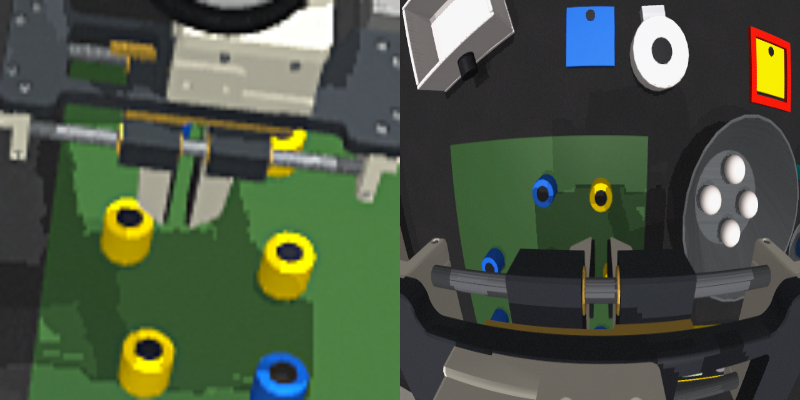

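Run:
```python
from m import *
p,d,P=grab("scene")
for v in range(228,254,2): print(v,[tuple(P[v,u].round(3)) for u in (416,419,422,427,430,433)], p[v,[419,430]].tolist())
w,dw=read_camera("wrist"); c=calibration("wrist");K=c["intrinsics"];H=c["hand_eye"]
v,u=np.mgrid[:480,:640]; a=(u-K[0,2])/K[0,0]; b=(v-K[1,2])/K[1,1]; r=np.hypot(a,b)+1e-9
Z=dw; X=a/r*np.tan(r)*Z; Yy=b/r*np.tan(r)*Z
Q=np.stack([X,-Yy,-Z,np.ones_like(Z)],-1)@H.T
for vv in range(270,330,6): print(vv,[tuple(Q[vv,uu,:3].round(3)) for uu in (290,305,320,340,360)])
save('a3.png',cv2.resize(w[220:400,220:420],(800,600) if 0 else (660,594)))
```

```text
228 [(np.float64(0.637), np.float64(0.182), np.float64(0.233)), (np.float64(0.638), np.float64(0.186), np.float64(0.234)), (np.float64(0.638), np.float64(0.191), np.float64(0.235)), (np.float64(0.435), np.float64(0.217), np.float64(0.003)), (np.float64(0.613), np.float64(0.206), np.float64(0.209)), (np.float64(0.638), np.float64(0.208), np.float64(0.238))] [[39, 40, 47], [145, 143, 134]]
230 [(np.float64(0.638), np.float64(0.182), np.float64(0.228)), (np.float64(0.636), np.float64(0.187), np.float64(0.227)), (np.float64(0.639), np.float64(0.191), np.float64(0.231)), (np.float64(0.593), np.float64(0.203), np.float64(0.18)), (np.float64(0.615), np.float64(0.206), np.float64(0.206)), (np.float64(0.638), np.float64(0.208), np.float64(0.234))] [[37, 39, 43], [187, 182, 160]]
232 [(np.float64(0.615), np.float64(0.184), np.float64(0.196)), (np.float64(0.614), np.float64(0.189), np.float64(0.197)), (np.float64(0.448), np.float64(0.207), np.float64(0.002)), (np.float64(0.601), np.float64(0.203), np.float64(0.184)), (np.float64(0.61), np.float64(0.207), np.float64(0.196)), (np.float64(0.637), 
[... 6337 characters left out ...]
0.008), np.float64(-0.054)), (np.float64(0.036), np.float64(0.01), np.float64(-0.103))]
318 [(np.float64(0.036), np.float64(-0.007), np.float64(-0.106)), (np.float64(0.009), np.float64(-0.006), np.float64(-0.055)), (np.float64(-0.087), np.float64(-0.001), np.float64(0.127)), (np.float64(0.011), np.float64(0.008), np.float64(-0.059)), (np.float64(0.036), np.float64(0.01), np.float64(-0.106))]
324 [(np.float64(0.036), np.float64(-0.006), np.float64(-0.109)), (np.float64(0.01), np.float64(-0.005), np.float64(-0.061)), (np.float64(-0.093), np.float64(-0.001), np.float64(0.126)), (np.float64(0.011), np.float64(0.007), np.float64(-0.063)), (np.float64(0.037), np.float64(0.009), np.float64(-0.11))]
```

View pics/a3.png

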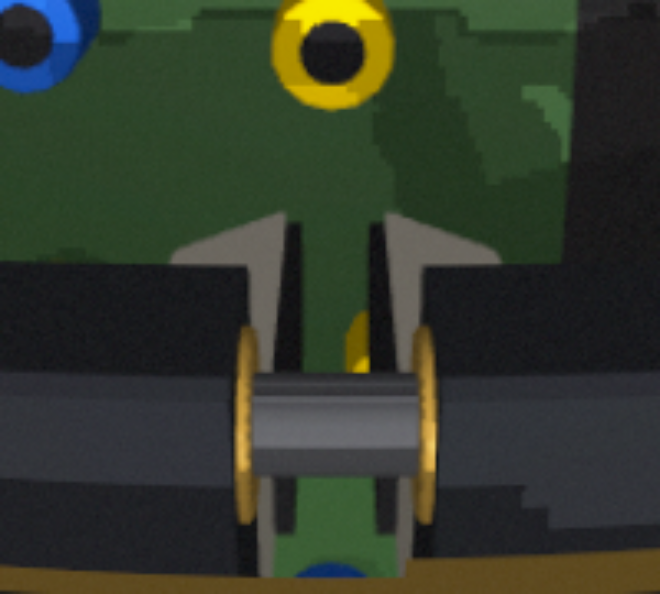

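```bash
python3 -c "
from h import *
print(tcp_to_grasp, observe()['tool_pos'])"
```

```text
0.0188 [0.60187506 0.1985836  0.12631682]
```

Both the wrist and scene depth put the real fingertips about 26 mm behind the stated TCP. The fingers therefore closed just above the core, so I'll go lower and watch the contact force.

Emit:
send_rows --pt "0.55 0 0 0 0" --pt "0.55 0 0 0 0" --pt "0.55 0 0 0 0" --pt "0.55 0 0 0 0" --pt "0.55 0 0 0 0"

```text
time: 4.9
tool_pos: [0.6029, 0.1988, 0.128]
tool_rot: [3.141, 0.0, -0.0]
contact_force: [-0.2, -0.5, 0.2]
opening: 0.0443
grip_force: 0.0
```

Emit:
send_rows --pt "0.55 0 0 -0.04 0" --pt "0.55 0 0 -0.04 0" --pt "0.55 0 0 -0.03 0" --pt "0.55 0 0 -0.015 0" --pt "0.55 0 0 0 0"

```text
time: 5.4
tool_pos: [0.6016, 0.1985, 0.0011]
tool_rot: [3.141, 0.004, -0.0]
contact_force: [0.1, -0.3, 0.1]
opening: 0.0504
grip_force: 0.0
```

Emit:
send_rows --pt "0.55 0 0 -0.005 0" --pt "0.55 0 0 0 0" --pt "0.55 0 0 -0.005 0" --pt "0.55 0 0 0 0" --pt "0.55 0 0 0 0"

```text
time: 5.9
tool_pos: [0.6031, 0.1988, -0.0065]
tool_rot: [-3.142, -0.001, -0.0]
contact_force: [-0.4, -0.6, 0.7]
opening: 0.0505
grip_force: 0.0
```

Emit:
send_rows --pt "0.55 0 0 -0.005 0" --pt "0.55 0 0 -0.004 0" --pt "0.55 0 0 0 0" --pt "0.1 0 0 0 0" --pt "0.1 0 0 0 0"

```text
time: 6.4
tool_pos: [0.603, 0.1988, -0.0158]
tool_rot: [3.142, -0.0, -0.0]
contact_force: [0.1, -0.6, 1.1]
opening: 0.0386
grip_force: 0.0
```

Emit:
send_rows --pt "0.1 0 0 0 0" --pt "0.1 0 0 0 0" --pt "0.1 0 0 0 0" --pt "0.1 0 0 0 0" --pt "0.1 0 0 0 0"

```text
time: 6.9
tool_pos: [0.603, 0.1988, -0.0157]
tool_rot: [3.142, -0.0, -0.0]
contact_force: [-0.5, -1.0, 0.1]
opening: 0.0296
grip_force: 20.0
```

Gripped at 29.6 mm. Next I carry it to the centre of the pan and lower it.

Emit:
send_rows --pt "0.1 0 0 0.02 0" --pt "0.1 0 0 0.04 0" --pt "0.1 0 0 0.04 0" --pt "0.1 0 -0.025 0.015 0" --pt "0.1 -0.001 -0.04 0 0"

```text
time: 7.4
tool_pos: [0.6037, 0.1353, 0.1026]
tool_rot: [-3.141, -0.007, 0.003]
contact_force: [1.0, -0.3, -1.0]
opening: 0.0294
grip_force: 20.0
```

Emit:
send_rows --pt "0.1 -0.002 -0.04 0 0" --pt "0.1 -0.002 -0.04 0 0" --pt "0.1 -0.002 -0.03 0 0" --pt "0.1 0 -0.017 0 0" --pt "0.1 0 0 0 0"

```text
time: 7.9
tool_pos: [0.596, 0.0049, 0.0991]
tool_rot: [3.141, 0.0, -0.003]
contact_force: [0.2, -0.5, -1.0]
opening: 0.0293
grip_force: 20.0
```

Emit:
send_rows --pt "0.1 0 0 -0.03 0" --pt "0.1 0 0 -0.03 0" --pt "0.1 0 0 -0.02 0" --pt "0.1 0 0 0 0" --pt "0.1 0 0 0 0"

```text
time: 8.4
tool_pos: [0.5962, 0.008, 0.0194]
tool_rot: [-3.141, 0.0, 0.001]
contact_force: [0.8, -0.3, 0.1]
opening: 0.0291
grip_force: 20.0
```

Emit:
send_rows --pt "0.5 0 0 -0.004 0" --pt "0.55 0 0 0 0" --pt "0.55 0 0 0 0" --pt "0.55 0 0 0 0" --pt "0.55 0 0 0.03 0"

```text
time: 8.9
tool_pos: [0.5932, 0.007, 0.0423]
tool_rot: [-3.141, 0.007, -0.0]
contact_force: [0.1, 0.9, -0.2]
opening: 0.0504
grip_force: 0.0
```

Emit:
send_rows --pt "0.55 0 0 0.04 0" --pt "0.55 0 0 0.02 0" --pt "0.55 -0.018 0.034 0 0" --pt "0.55 -0.018 0.034 0 0" --pt "0.55 -0.018 0.034 0 0"

```text
time: 9.4
tool_pos: [0.5414, 0.1095, 0.1057]
tool_rot: [-3.141, -0.001, -0.001]
contact_force: [0.7, 1.2, 0.2]
opening: 0.0508
grip_force: 0.0
```

Emit:
send_rows --pt "0.55 -0.018 0.034 0 0" --pt "0.55 -0.016 0.037 0 0" --pt "0.55 0 0 0 0" --pt "0.55 0 0 0 0" --pt "0.55 0 0 0 0"

```text
time: 9.9
tool_pos: [0.5085, 0.179, 0.1054]
tool_rot: [3.141, -0.001, -0.001]
contact_force: [0.4, -0.3, 0.0]
opening: 0.0503
grip_force: 0.0
```

Run:
```python
from m import *
cores("top");cores("scene"); print(observe()['tool_pos'])
```

```text
top Y 136 [321. 212.] [0.5981 0.0067 0.0334] [0.599  0.0062 0.0315] [0.029 0.027 0.012]
top Y 150 [193. 293.] [0.4251 0.2672 0.0272] [0.4248 0.2677 0.0263] [0.029 0.029 0.016]
top B 104 [192. 205.] [0.6086 0.2758 0.0279] [0.6077 0.2745 0.0259] [0.026 0.029 0.013]
top B 25 [143. 294.] [0.4195 0.372  0.0277] [0.4193 0.3726 0.027 ] [0.007 0.015 0.01 ]
top B 134 [226. 300.] [0.4132 0.1982 0.0276] [0.4125 0.1981 0.026 ] [0.029 0.027 0.012]
top W 183 [321. 196.] [0.6316 0.0079 0.0321] [0.6329 0.0081 0.0305] [0.03  0.029 0.02 ]
top W 181 [303. 212.] [0.5978 0.0442 0.0324] [0.5987 0.0447 0.031 ] [0.03  0.029 0.019]
top W 183 [336. 215.] [ 0.5929 -0.0242  0.0325] [ 0.5932 -0.024   0.0309] [0.031 0.029 0.021]
top W 184 [322. 231.] [0.5591 0.0031 0.0323] [0.56   0.0033 0.0311] [0.029 0.031 0.019]
top W 328 [336. 324.] [ 0.3718 -0.03    0.0414] [ 0.3711 -0.0301  0.04  ] [0.042 0.039 0.013]
scene Y 143 [453. 220.] [0.4279 0.2675 0.0271] [0.4259 0.268  0.0259] [0.031 0.029 0.014]
scene Y 146 [408. 246.] [0.5105 0.1808 0.0276] [0.5078 0.1808 0.0264] [0.033 0.029 0.016]
scene Y 155 [456. 257.] [0.52
[... 757 characters left out ...]
56] [0.012 0.011 0.008]
scene B 165 [454. 293.] [0.6091 0.2738 0.0272] [0.6052 0.2745 0.0258] [0.031 0.029 0.015]
scene W 199 [315. 179.] [ 0.3721 -0.0292  0.0433] [ 0.3706 -0.0294  0.043 ] [0.04  0.039 0.013]
scene W 375 [343. 186.] [0.3778 0.0325 0.0393] [0.3774 0.0329 0.0395] [0.057 0.048 0.011]
scene W 199 [315. 255.] [0.5645 0.0038 0.0319] [0.561  0.003  0.0306] [0.029 0.031 0.025]
scene W 205 [298. 267.] [ 0.5983 -0.0236  0.032 ] [ 0.5943 -0.025   0.031 ] [0.031 0.031 0.024]
scene W 209 [333. 274.] [0.6033 0.0449 0.0321] [0.6001 0.0447 0.0306] [0.03  0.03  0.025]
scene W 211 [311. 286.] [0.6376 0.0086 0.0321] [0.6351 0.0078 0.0305] [0.028 0.03  0.025]
[0.50854189 0.17867482 0.10518835]
```

Emit:
send_rows --pt "0.55 0 0.0023 -0.04 0" --pt "0.55 0 0 -0.04 0" --pt "0.55 0 0 -0.025 0" --pt "0.55 0 0 -0.015 0" --pt "0.55 0 0 0 0"

```text
time: 10.5
tool_pos: [0.5067, 0.1807, -0.0171]
tool_rot: [3.14, 0.005, -0.002]
contact_force: [-0.7, -0.2, -0.3]
opening: 0.0505
grip_force: 0.0
```

Emit:
send_rows --pt "0.55 0 0 0 0" --pt "0.1 0 0 0 0" --pt "0.1 0 0 0 0" --pt "0.1 0 0 0 0" --pt "0.1 0 0 0 0"

```text
time: 11.0
tool_pos: [0.5084, 0.1822, -0.0141]
tool_rot: [-3.141, -0.001, -0.0]
contact_force: [-0.8, -0.3, 4.0]
opening: 0.0296
grip_force: 20.0
```

Emit:
send_rows --pt "0.1 0 0 0 0" --pt "0.1 0 0 0 0" --pt "0.1 0 0 0 0" --pt "0.1 0 0 0 0" --pt "0.1 0 0 0 0"

```text
time: 11.5
tool_pos: [0.5084, 0.1822, -0.0141]
tool_rot: [-3.142, -0.001, -0.0]
contact_force: [-1.2, -1.5, 6.3]
opening: 0.0293
grip_force: 20.0
```

Emit:
send_rows --pt "0.1 0 0 0.02 0" --pt "0.1 0 0 0.04 0" --pt "0.1 0 0 0.04 0" --pt "0.1 0.0155 -0.021 0.015 0" --pt "0.1 0.025 -0.03 0 0"

```text
time: 12.0
tool_pos: [0.5495, 0.1323, 0.1035]
tool_rot: [-3.141, -0.005, 0.003]
contact_force: [0.1, -0.6, -1.5]
opening: 0.0292
grip_force: 20.0
```

Emit:
send_rows --pt "0.1 0.025 -0.03 0 0" --pt "0.1 0.025 -0.03 0 0" --pt "0.1 0.025 -0.025 0 0" --pt "0.1 0 -0.01 0 0" --pt "0.1 0 0 0 0"

```text
time: 12.5
tool_pos: [0.6229, 0.0348, 0.0994]
tool_rot: [3.142, 0.002, -0.002]
contact_force: [-0.2, 0.1, -0.6]
opening: 0.0297
grip_force: 20.0
```

Emit:
send_rows --pt "0.1 0 0 -0.03 0" --pt "0.1 0 0 -0.03 0" --pt "0.1 0 0 -0.013 0" --pt "0.1 0 0 0 0" --pt "0.1 0 0 0 0"

```text
time: 13.0
tool_pos: [0.6237, 0.0368, 0.0281]
tool_rot: [3.142, -0.001, 0.001]
contact_force: [0.3, 0.4, 0.3]
opening: 0.0296
grip_force: 20.0
```

Emit:
send_rows --pt "0.42 0 0 -0.005 0" --pt "0.42 0 0 0 0" --pt "0.42 0 0 0 0" --pt "0.42 0 0 0.01 0" --pt "0.45 0 0 0.03 0"

```text
time: 13.5
tool_pos: [0.6215, 0.0361, 0.0606]
tool_rot: [-3.141, 0.006, -0.0]
contact_force: [-0.1, -0.0, 0.0]
opening: 0.0404
grip_force: 0.0
```

Emit:
send_rows --pt "0.55 0 0 0.04 0" --pt "0.55 -0.0149 0.0342 0 0" --pt "0.55 -0.0149 0.0342 0 0" --pt "0.55 -0.0149 0.0342 0 0" --pt "0.55 -0.0149 0.0342 0 0"

```text
time: 14.0
tool_pos: [0.5635, 0.174, 0.1035]
tool_rot: [-3.141, -0.002, -0.001]
contact_force: [0.8, 0.3, -0.8]
opening: 0.0504
grip_force: 0.0
```

Emit:
send_rows --pt "0.55 -0.0149 0.0342 0 0" --pt "0.55 -0.0149 0.0342 0 0" --pt "0.55 -0.0149 0.0342 0 0" --pt "0.55 0 0 0 0" --pt "0.55 0 0 0 0"

```text
time: 14.5
tool_pos: [0.5191, 0.2761, 0.103]
tool_rot: [3.142, -0.001, 0.002]
contact_force: [0.2, -0.4, -0.8]
opening: 0.0508
grip_force: 0.0
```

Run:
```python
from m import *
cores("top");cores("scene"); print(observe()['tool_pos'])
```

```text
top Y 145 [309. 200.] [0.623  0.0327 0.0329] [0.6234 0.0327 0.0282] [0.029 0.029 0.019]
top Y 137 [321. 212.] [0.5982 0.0067 0.0335] [0.5989 0.0062 0.031 ] [0.03  0.027 0.016]
top Y 153 [193. 293.] [0.425  0.2673 0.0272] [0.425  0.2677 0.0262] [0.029 0.028 0.015]
top B 148 [194. 206.] [0.6056 0.2732 0.0271] [0.6061 0.2742 0.0252] [0.029 0.03  0.014]
top B 44 [146. 288.] [0.4323 0.3666 0.0259] [0.4325 0.3677 0.0255] [0.021 0.009 0.014]
top B 138 [226. 300.] [0.4132 0.1983 0.0273] [0.4125 0.1983 0.0251] [0.029 0.027 0.013]
top W 183 [326. 195.] [ 0.6344 -0.0032  0.0323] [ 0.6353 -0.0032  0.0302] [0.03  0.031 0.02 ]
top W 182 [336. 215.] [ 0.5929 -0.0243  0.0324] [ 0.5933 -0.024   0.03  ] [0.031 0.029 0.022]
top W 184 [301. 219.] [0.5844 0.0482 0.032 ] [0.585  0.0486 0.0299] [0.031 0.029 0.021]
top W 184 [322. 231.] [0.5591 0.0031 0.0325] [0.56   0.0033 0.0293] [0.029 0.031 0.021]
top W 330 [337. 324.] [ 0.3719 -0.0301  0.0414] [ 0.3712 -0.0301  0.0399] [0.041 0.039 0.013]
scene Y 99 [455. 222.] [0.4296 0.2717 0.026 ] [0.4258 0.2683 0.025 ] [0.029 0.03  0.014]
scene Y 150 [456. 257.] [0
[... 766 characters left out ...]
0.03  0.029 0.015]
scene W 197 [315. 179.] [ 0.3723 -0.029   0.0435] [ 0.3722 -0.0297  0.043 ] [0.043 0.039 0.012]
scene W 373 [343. 186.] [0.3777 0.0325 0.0392] [0.3789 0.033  0.0389] [0.058 0.048 0.012]
scene W 197 [315. 255.] [0.5644 0.0038 0.032 ] [0.562  0.0032 0.0299] [0.027 0.031 0.022]
scene W 10 [365. 258.] [0.5847 0.1016 0.071 ] [0.5833 0.1015 0.0703] [0.022 0.003 0.006]
scene W 203 [298. 267.] [ 0.5983 -0.0237  0.0322] [ 0.5957 -0.0247  0.0298] [0.03  0.03  0.024]
scene W 208 [337. 268.] [0.5898 0.0493 0.0321] [0.5873 0.0487 0.0295] [0.029 0.03  0.023]
scene W 210 [305. 286.] [ 0.6404 -0.0023  0.0323] [ 0.6377 -0.003   0.0299] [0.028 0.029 0.023]
[0.51977293 0.27470133 0.10269251]
```

Emit:
send_rows --pt "0.55 0 0.0008 -0.04 0" --pt "0.55 0 0 -0.04 0" --pt "0.55 0 0 -0.025 0" --pt "0.55 0 0 -0.012 0" --pt "0.55 0 0 0 0"

```text
time: 15.1
tool_pos: [0.5188, 0.275, -0.0161]
tool_rot: [3.14, 0.003, -0.002]
contact_force: [0.3, -0.4, 0.2]
opening: 0.0502
grip_force: 0.0
```

Emit:
send_rows --pt "0.55 0 0 0 0" --pt "0.1 0 0 0 0" --pt "0.1 0 0 0 0" --pt "0.1 0 0 0 0" --pt "0.1 0 0 0 0"

```text
time: 15.6
tool_pos: [0.5196, 0.2765, -0.014]
tool_rot: [-3.141, -0.001, -0.0]
contact_force: [0.1, 0.4, 4.5]
opening: 0.0298
grip_force: 20.0
```

Emit:
send_rows --pt "0.1 0 0 0 0" --pt "0.1 0 0 0.02 0" --pt "0.1 0 0 0.04 0" --pt "0.1 0 0 0.04 0" --pt "0.1 0 0 0.015 0"

```text
time: 16.1
tool_pos: [0.5209, 0.2771, 0.1042]
tool_rot: [-3.14, -0.006, -0.0]
contact_force: [-0.3, 0.4, -0.9]
opening: 0.0292
grip_force: 20.0
```

Emit:
send_rows --pt "0.1 0.005 -0.03 0 0" --pt "0.1 0.0055 -0.0335 0 0" --pt "0.1 0.0055 -0.0335 0 0" --pt "0.1 0.0055 -0.0335 0 0" --pt "0.1 0.0055 -0.0335 0 0"

```text
time: 16.6
tool_pos: [0.5459, 0.1111, 0.1]
tool_rot: [3.141, 0.0, 0.0]
contact_force: [0.4, 0.7, -0.1]
opening: 0.0294
grip_force: 20.0
```

Emit:
send_rows --pt "0.1 0.0055 -0.0335 0 0" --pt "0.1 0.0055 -0.0335 0 0" --pt "0.1 0.0055 -0.0335 0 0" --pt "0.1 0.005 -0.032 0 0" --pt "0.1 0 0 0 0"

```text
time: 17.1
tool_pos: [0.5681, -0.0239, 0.1]
tool_rot: [3.14, -0.0, -0.004]
contact_force: [-0.1, -0.2, -0.8]
opening: 0.0293
grip_force: 20.0
```

Emit:
send_rows --pt "0.1 0 0 -0.03 0" --pt "0.1 0 0 -0.03 0" --pt "0.1 0 0 -0.014 0" --pt "0.1 0 0 0 0" --pt "0.1 0 0 0 0"

```text
time: 17.6
tool_pos: [0.5677, -0.0197, 0.0264]
tool_rot: [-3.142, 0.0, 0.0]
contact_force: [-0.8, 0.4, 0.0]
opening: 0.0294
grip_force: 20.0
```

Emit:
send_rows --pt "0.42 0 0 -0.005 0" --pt "0.42 0 0 0 0" --pt "0.42 0 0 0 0" --pt "0.42 0 0 0.01 0" --pt "0.45 0 0 0.03 0"

```text
time: 18.1
tool_pos: [0.5658, -0.0199, 0.06]
tool_rot: [-3.141, 0.005, -0.0]
contact_force: [-0.2, -0.2, 0.1]
opening: 0.0407
grip_force: 0.0
```

Emit:
send_rows --pt "0.55 0 0 0.04 0" --pt "0.55 -0.0159 0.032 0 0" --pt "0.55 -0.0159 0.032 0 0" --pt "0.55 -0.0159 0.032 0 0" --pt "0.55 -0.0159 0.032 0 0"

```text
time: 18.6
tool_pos: [0.5037, 0.1088, 0.1024]
tool_rot: [-3.141, -0.002, -0.001]
contact_force: [-0.6, 0.1, 1.0]
opening: 0.0508
grip_force: 0.0
```

Emit:
send_rows --pt "0.55 -0.0159 0.032 0 0" --pt "0.55 -0.0159 0.032 0 0" --pt "0.55 -0.0159 0.032 0 0" --pt "0.55 -0.0159 0.032 0 0" --pt "0.55 -0.0159 0.032 0 0"

```text
time: 19.1
tool_pos: [0.4241, 0.2692, 0.1023]
tool_rot: [-3.141, -0.002, -0.0]
contact_force: [0.1, 0.2, -0.3]
opening: 0.0504
grip_force: 0.0
```

Emit:
send_rows --pt "0.55 0 0 0 0" --pt "0.55 0 0 0 0"

```text
time: 19.3
tool_pos: [0.4245, 0.2683, 0.102]
tool_rot: [-3.141, -0.001, 0.002]
contact_force: [-0.5, -0.2, -0.7]
opening: 0.0507
grip_force: 0.0
```

Run:
```python
from m import *
cores("top");cores("scene"); print(observe()['tool_pos'])
```

```text
top Y 147 [309. 200.] [0.623  0.0324 0.033 ] [0.6233 0.0327 0.0288] [0.029 0.029 0.02 ]
top Y 138 [321. 212.] [0.5982 0.0067 0.033 ] [0.5989 0.0062 0.0282] [0.029 0.027 0.018]
top Y 138 [335. 222.] [ 0.5795 -0.022   0.0337] [ 0.5793 -0.0222  0.0286] [0.028 0.029 0.02 ]
top B 145 [194. 206.] [0.6056 0.2734 0.0276] [0.6058 0.2745 0.0254] [0.029 0.03  0.014]
top B 154 [147. 247.] [0.5188 0.3665 0.0272] [0.519  0.368  0.0256] [0.027 0.03  0.015]
top B 143 [226. 300.] [0.4133 0.1989 0.0274] [0.4126 0.1991 0.0253] [0.029 0.029 0.014]
top W 364 [332. 200.] [ 0.6236 -0.0148  0.0322] [ 0.6243 -0.015   0.0302] [0.052 0.055 0.021]
top W 184 [301. 219.] [0.5844 0.0482 0.0323] [0.5852 0.0485 0.0305] [0.032 0.029 0.02 ]
top W 180 [316. 234.] [0.5538 0.0157 0.0327] [0.5537 0.0165 0.0315] [0.029 0.029 0.02 ]
top W 326 [336. 324.] [ 0.3719 -0.03    0.0414] [ 0.3712 -0.0301  0.04  ] [0.041 0.039 0.014]
scene Y 143 [454. 221.] [0.4281 0.2677 0.0271] [0.4255 0.2684 0.0264] [0.033 0.029 0.016]
scene B 131 [421. 212.] [0.4162 0.1995 0.0272] [0.4137 0.1995 0.0257] [0.034 0.028 0.015]
scene B 148 [508. 229.] [0.433  0.3764 0.027 ] [0.4303 0.377  0.0257] [0.031 0.029 0.015]
scene B 158 [503. 263.] [0.5222 0.3665 0.0268] [0.5192 0.3675 0.026 ] [0.031 0.028 0.016]
scene B 12 [313. 268.] [0.598  0.0049 0.0357] [0.5987 0.0067 0.0353] [0.012 0.012 0.004]
scene B 13 [325. 281.] [0.6255 0.0325 0.0355] [0.6241 0.0324 0.0357] [0.011 0.012 0.004]
scene B 166 [454. 294.] [0.6093 0.2739 0.0271] [0.6071 0.2746 0.0258] [0.031 0.029 0.016]
scene W 198 [315. 179.] [ 0.3722 -0.0291  0.0434] [ 0.371  -0.0293  0.0433] [0.044 0.038 0.01 ]
scene W 370 [343. 186.] [0.3779 0.0324 0.0393] [0.3774 0.0328 0.0395] [0.057 0.048 0.012]
scene W 196 [322. 254.] [0.5593 0.0165 0.0319] [0.5503 0.0161 0.0301] [0.042 0.03  0.022]
scene W 207 [337. 269.] [0.59   0.0492 0.0321] [0.5876 0.0487 0.0304] [0.03  0.03  0.023]
[0.42509029 0.26722135 0.10166415]
```

Emit:
send_rows --pt "0.55 0 0.0005 -0.04 0" --pt "0.55 0 0 -0.04 0" --pt "0.55 0 0 -0.025 0" --pt "0.55 0 0 -0.011 0" --pt "0.55 0 0 0 0"

```text
time: 19.9
tool_pos: [0.4244, 0.2672, -0.0158]
tool_rot: [3.14, 0.002, -0.002]
contact_force: [-0.3, -0.4, -0.4]
opening: 0.0503
grip_force: 0.0
```

Emit:
send_rows --pt "0.55 0 0 0 0" --pt "0.1 0 0 0 0" --pt "0.1 0 0 0 0" --pt "0.1 0 0 0 0" --pt "0.1 0 0 0 0"

```text
time: 20.4
tool_pos: [0.425, 0.2685, -0.0141]
tool_rot: [-3.141, -0.001, -0.0]
contact_force: [-0.6, -0.9, 5.1]
opening: 0.0293
grip_force: 20.0
```

Emit:
send_rows --pt "0.1 0 0 0 0" --pt "0.1 0 0 0.02 0" --pt "0.1 0 0 0.04 0" --pt "0.1 0 0 0.04 0" --pt "0.1 0 0 0.02 0"

```text
time: 20.9
tool_pos: [0.4256, 0.2689, 0.1083]
tool_rot: [-3.14, -0.004, 0.0]
contact_force: [0.0, 0.9, -0.4]
opening: 0.0294
grip_force: 20.0
```

Emit:
send_rows --pt "0.1 0.015 -0.031 0 0" --pt "0.1 0.015 -0.031 0 0" --pt "0.1 0.015 -0.031 0 0" --pt "0.1 0.015 -0.031 0 0" --pt "0.1 0.015 -0.031 0 0"

```text
time: 21.4
tool_pos: [0.4997, 0.1121, 0.1051]
tool_rot: [3.142, 0.0, 0.0]
contact_force: [0.2, 0.7, 0.3]
opening: 0.0294
grip_force: 20.0
```

Emit:
send_rows --pt "0.1 0.015 -0.031 0 0" --pt "0.1 0.015 -0.031 0 0" --pt "0.1 0.015 -0.031 0 0" --pt "0.1 0.014 -0.029 0 0" --pt "0.1 0 0 0 0"

```text
time: 21.9
tool_pos: [0.5599, -0.0121, 0.1049]
tool_rot: [3.14, -0.001, -0.004]
contact_force: [0.7, -0.5, -0.2]
opening: 0.0293
grip_force: 20.0
```

Emit:
send_rows --pt "0.1 0 0 -0.03 0" --pt "0.1 0 0 -0.03 0" --pt "0.1 0 0 -0.014 0" --pt "0.1 0 0 0 0" --pt "0.1 0 0 0 0"

```text
time: 22.4
tool_pos: [0.5585, -0.0082, 0.0314]
tool_rot: [-3.142, 0.0, 0.0]
contact_force: [0.0, -0.7, -0.8]
opening: 0.0293
grip_force: 20.0
```

Emit:
send_rows --pt "0.42 0 0 -0.007 0" --pt "0.42 0 0 0 0" --pt "0.42 0 0 0 0" --pt "0.42 0 0 0.01 0" --pt "0.45 0 0 0.03 0"

```text
time: 22.9
tool_pos: [0.5567, -0.0085, 0.0631]
tool_rot: [-3.141, 0.005, -0.0]
contact_force: [0.6, 0.1, 1.1]
opening: 0.0405
grip_force: 0.0
```

Emit:
send_rows --pt "0.55 0 0 0.04 0" --pt "0.7 0 0 0.04 0" --pt "0.9 -0.03 0 0.03 0" --pt "0.9 -0.04 0 0.02 0" --pt "0.9 -0.04 0 0.03 0"

```text
time: 23.4
tool_pos: [0.4466, -0.0086, 0.2252]
tool_rot: [3.142, 0.0, -0.0]
contact_force: [0.5, -0.1, 1.3]
opening: 0.0769
grip_force: 0.0
```

Emit:
send_rows --pt "0.9 0 0 0 0" --pt "0.9 0 0 0 0" --pt "0.9 0 0 0 0"

```text
time: 23.7
tool_pos: [0.449, -0.0088, 0.224]
tool_rot: [3.141, -0.0, -0.0]
contact_force: [-0.2, 0.3, -0.2]
opening: 0.0825
grip_force: 0.0
```

Run:
```python
from m import *
p=cores("top");q=cores("scene"); print(observe()['tool_pos'])
save('b1.png',np.hstack([cv2.resize(p[150:280,260:470],(400,248)),cv2.resize(q[160:320,180:440],(400,248))]))
# rod axis from both views
for n in("top","scene"):
    p,d,P=grab(n); hsv=cv2.cvtColor(p,cv2.COLOR_RGB2HSV)
    m=(cv2.inRange(hsv,*O)>0)&(abs(P[...,0]-.53)<.06)&(abs(P[...,1]+.2)<.06)
    for a in (.1,.115,.13,.145,.16,.175):
        k=m&(abs(P[...,2]-a)<.008); 
        if k.sum()>3: print(n,a,k.sum(),P[k].mean(0).round(4),(P[k].max(0)-P[k].min(0)).round(3))
    k=m&(P[...,2]>.164)
    v,u=np.nonzero(k); 
    if len(u)>5:
        r=cv2.minAreaRect((P[k][:,:2]*1000).astype(np.float32)); print(n,"top rect",r,P[k].mean(0))
```

```text
top Y 145 [309. 200.] [0.6231 0.0328 0.0328] [0.6235 0.0327 0.028 ] [0.029 0.029 0.019]
top B 146 [194. 206.] [0.6055 0.2735 0.0271] [0.6061 0.2746 0.0257] [0.03  0.03  0.014]
top B 151 [147. 247.] [0.5187 0.3665 0.027 ] [0.519  0.3677 0.0246] [0.028 0.03  0.013]
top B 152 [141. 289.] [0.4297 0.376  0.0271] [0.4296 0.3771 0.0254] [0.027 0.028 0.014]
top B 146 [226. 300.] [0.4134 0.1989 0.0271] [0.4124 0.1997 0.0252] [0.029 0.028 0.014]
top W 362 [332. 200.] [ 0.624  -0.0146  0.0323] [ 0.6243 -0.015   0.0304] [0.051 0.055 0.02 ]
top W 364 [302. 222.] [0.5772 0.046  0.0323] [0.5777 0.0464 0.0301] [0.059 0.043 0.024]
scene B 135 [421. 212.] [0.4164 0.1997 0.027 ] [0.4138 0.1996 0.0266] [0.033 0.029 0.016]
scene B 146 [508. 229.] [0.433  0.3765 0.0271] [0.43   0.3771 0.0265] [0.031 0.03  0.016]
scene B 156 [503. 263.] [0.5225 0.3667 0.0273] [0.5197 0.3675 0.0254] [0.03  0.028 0.014]
scene B 9 [300. 261.] [ 0.5844 -0.0229  0.035 ] [ 0.5839 -0.0235  0.0355] [0.007 0.012 0.003]
scene B 11 [313. 268.] [0.5982 0.0053 0.0368] [0.5987 0.0067 0.0357] [0.011 0.012 0.007]
scene B 8 [327. 282.] [0.
[... 780 characters left out ...]
0.1777] [0.021 0.024 0.016]
top top rect ((524.8726806640625, -199.94351196289062), (20.19486427307129, 21.729183197021484), 10.73078727722168) [ 0.5245545  -0.19459069  0.177358  ]
scene 0.1 43 [ 0.5303 -0.1978  0.0997] [0.01  0.016 0.016]
scene 0.115 58 [ 0.5321 -0.1979  0.1166] [0.027 0.02  0.015]
scene 0.13 69 [ 0.5329 -0.1972  0.13  ] [0.027 0.021 0.016]
scene 0.145 82 [ 0.5326 -0.1973  0.1445] [0.023 0.021 0.016]
scene 0.16 82 [ 0.5321 -0.1969  0.1601] [0.022 0.022 0.015]
scene 0.175 86 [ 0.531  -0.1976  0.1752] [0.028 0.024 0.015]
scene top rect ((525.5811767578125, -200.22645568847656), (24.201519012451172, 22.272476196289062), 14.95797061920166) [ 0.53112284 -0.19746437  0.17386525]
```

View pics/b1.png

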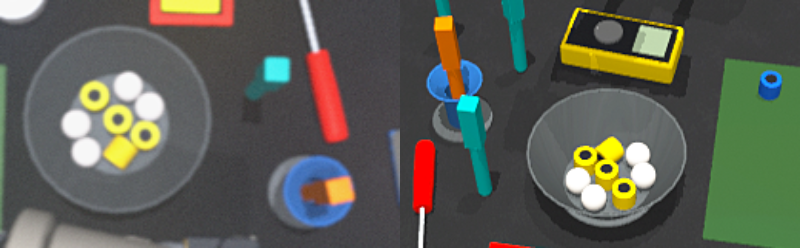

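All four yellow cores and the four beads are in the pan, with one core leaning. The orange rod stands almost upright at (0.525, -0.200), its square turned about 0.2 rad. I go above it and refine the yaw.

Emit:
send_rows --pt "0.6 0.015 -0.038 0 0.07" --pt "0.6 0.015 -0.038 0 0.07" --pt "0.6 0.015 -0.038 0 0.07" --pt "0.6 0.015 -0.038 0 0" --pt "0.6 0.016 -0.039 0 0"

```text
time: 24.4
tool_pos: [0.5251, -0.2013, 0.2231]
tool_rot: [-3.141, 0.001, 0.21]
contact_force: [0.9, 0.5, 0.0]
opening: 0.0554
grip_force: 0.0
```

Emit:
send_rows --pt "0.6 0 0 0 0" --pt "0.6 0 0 0 0" --pt "0.6 0 0 0 0"

```text
time: 24.7
tool_pos: [0.5242, -0.1988, 0.2235]
tool_rot: [-3.14, 0.001, 0.21]
contact_force: [-0.0, -0.5, -0.9]
opening: 0.0553
grip_force: 0.0
```

Run:
```python
from m import *
f=np.load('scene0.npz'); p,P=f['p'],f['P']; hsv=cv2.cvtColor(p,cv2.COLOR_RGB2HSV)
m=(cv2.inRange(hsv,*O)>0)&(abs(P[...,0]-.53)<.06)&(abs(P[...,1]+.2)<.06)
k=m&(P[...,2]>.112)&(P[...,2]<.172)&(P[...,0]>.525); q=P[k]; c=q.mean(0); n=np.linalg.svd(q-c)[2][2]; print('face',k.sum(),c,n*np.sign(n[0]))
for nm in("top0","scene0"):
    f=np.load(nm+'.npz'); p,P=f['p'],f['P']; hsv=cv2.cvtColor(p,cv2.COLOR_RGB2HSV)
    m=(cv2.inRange(hsv,(8,120,190),(22,255,255))>0)&(P[...,2]>.172)&(abs(P[...,0]-.53)<.06)&(abs(P[...,1]+.2)<.06)
    print(nm,m.sum(),P[m].mean(0),cv2.minAreaRect((P[m][:,:2]*1000).astype(np.float32)))
print(observe()['tool_pos'],observe()['tool_rot'])
```

```text
face 265 [ 0.53355953 -0.19772613  0.14336576] [ 0.95791289  0.28704923 -0.00237218]
top0 153 [ 0.5245662  -0.20021017  0.18032812] ((524.3301391601562, -200.21702575683594), (21.40060806274414, 21.58289909362793), 11.023642539978027)
scene0 114 [ 0.52722368 -0.19927199  0.18046266] ((525.32470703125, -201.05491638183594), (23.695343017578125, 20.72438621520996), 15.920611381530762)
[ 0.52421599 -0.19878629  0.22352973] [-3.14039667e+00  1.06916624e-03  2.10374124e-01]
```

Emit:
send_rows --pt "0.6 0.0005 -0.0015 -0.03 0.02" --pt "0.6 0 0 -0.03 0" --pt "0.6 0 0 -0.025 0" --pt "0.6 0 0 -0.01 0" --pt "0.6 0 0 0 0"

```text
time: 25.2
tool_pos: [0.5244, -0.1999, 0.1283]
tool_rot: [-3.14, 0.002, 0.231]
contact_force: [-0.4, -0.1, 0.3]
opening: 0.0554
grip_force: 0.0
```

Emit:
send_rows --pt "0.6 0 0 -0.005 0" --pt "0.6 0 0 0 0" --pt "0.6 0 0 -0.005 0" --pt "0.6 0 0 0 0" --pt "0.6 0 0 0 0"

```text
time: 25.7
tool_pos: [0.5251, -0.2012, 0.1193]
tool_rot: [3.141, -0.0, 0.23]
contact_force: [0.1, 0.1, -0.6]
opening: 0.0554
grip_force: 0.0
```

Emit:
send_rows --pt "0.6 0 0 -0.004 0" --pt "0.6 0 0 -0.003 0" --pt "0.6 0 0 0 0" --pt "0.05 0 0 0 0" --pt "0.05 0 0 0 0" --grip_force 40

```text
time: 26.2
tool_pos: [0.5251, -0.2012, 0.1122]
tool_rot: [3.141, -0.0, 0.23]
contact_force: [0.3, 0.1, 0.4]
opening: 0.0436
grip_force: 0.0
```

Emit:
send_rows --pt "0.05 0 0 0 0" --pt "0.05 0 0 0 0" --pt "0.05 0 0 0 0" --pt "0.05 0 0 0 0" --pt "0.05 0 0 0 0"

```text
time: 26.7
tool_pos: [0.525, -0.2012, 0.1122]
tool_rot: [3.141, -0.0, 0.23]
contact_force: [0.4, 0.2, 0.4]
opening: 0.0219
grip_force: 40.0
```

```bash
cat > rod.py <<'E'
from m import *
def rod(zlo=.02,n="scene"):
    p,d,P=grab(n); hsv=cv2.cvtColor(p,cv2.COLOR_RGB2HSV); t=observe()['tool_pos']
    m=(cv2.inRange(hsv,*O)>0)&(np.hypot(P[...,0]-t[0],P[...,1]-t[1])<.09)
    q=P[m]; print(n,len(q),"z",q[:,2].min().round(3),q[:,2].max().round(3),'tcp',t.round(4))
    for a in np.arange(.02,.4,.02):
        k=abs(q[:,2]-a)<.01
        if k.sum()>5: print(round(a,3),k.sum(),((q[k].max(0)+q[k].min(0))/2).round(4),(q[k].max(0)-q[k].min(0)).round(3))
    return p
E
python3 -c "
from rod import *
p=rod()"
```

```text
scene 532 z 0.053 0.229 tcp [ 0.525  -0.2012  0.1122]
0.06 44 [ 0.5315 -0.2001  0.0615] [0.023 0.018 0.017]
0.08 64 [ 0.5342 -0.1994  0.08  ] [0.022 0.016 0.019]
0.1 52 [ 0.5292 -0.2002  0.1   ] [0.011 0.017 0.016]
0.12 82 [ 0.5277 -0.1989  0.1205] [0.021 0.021 0.019]
0.14 89 [ 0.5339 -0.1992  0.14  ] [0.011 0.021 0.02 ]
0.16 88 [ 0.5339 -0.1991  0.16  ] [0.01  0.021 0.02 ]
0.18 111 [ 0.5277 -0.1998  0.1789] [0.02  0.023 0.018]
```

Gripped square on the flats at 21.9 mm, with the rod's end 106 mm below the TCP. Next I lift it and carry it to the pan.

Emit:
send_rows --pt "0.05 0 0 0.01 0" --pt "0.05 0 0 0.02 0" --pt "0.05 0 0 0.03 0" --pt "0.05 0 0 0.03 0" --pt "0.05 0 0 0.025 0" --grip_force 60

```text
time: 27.25
tool_pos: [0.5252, -0.2013, 0.2296]
tool_rot: [3.14, -0.001, 0.23]
contact_force: [-0.1, -0.6, 0.1]
opening: 0.0216
grip_force: 60.0
```

Emit:
send_rows --pt "0.05 0.003 0.02 0 0" --pt "0.05 0.005 0.03 0 0" --pt "0.05 0.005 0.03 0 0" --pt "0.05 0.005 0.03 0 0" --pt "0.05 0.005 0.03 0 0"

```text
time: 27.75
tool_pos: [0.5481, -0.06, 0.228]
tool_rot: [3.141, -0.001, 0.23]
contact_force: [0.3, -0.9, -0.1]
opening: 0.0216
grip_force: 60.0
```

Emit:
send_rows --pt "0.05 0.004 0.025 0 0" --pt "0.05 0.002 0.019 0 0" --pt "0.05 0 0 0 0" --pt "0.05 0 0 0 0" --pt "0.05 0 0 0 0"

```text
time: 28.25
tool_pos: [0.554, -0.0181, 0.2274]
tool_rot: [3.141, -0.0, 0.229]
contact_force: [-0.7, -0.2, -1.2]
opening: 0.0218
grip_force: 60.0
```

```bash
python3 -c "
from rod import *
p=rod()
q,_=read_camera('top')
save('b2.png',np.hstack([cv2.resize(p[190:320,240:390],(400,347)),cv2.resize(q[150:280,250:400],(400,347))]))"
```

```text
scene 846 z 0.069 0.301 tcp [ 0.554  -0.0182  0.2273]
0.12 7 [ 0.5592 -0.0171  0.1285] [0.005 0.011 0.003]
0.14 62 [ 0.5595 -0.0178  0.1397] [0.011 0.017 0.018]
0.16 79 [ 0.5577 -0.0174  0.1597] [0.011 0.017 0.019]
0.18 76 [ 0.5582 -0.017   0.18  ] [0.012 0.016 0.02 ]
0.2 75 [ 0.5589 -0.0181  0.2002] [0.012 0.017 0.019]
0.22 68 [ 0.5593 -0.016   0.22  ] [0.013 0.019 0.02 ]
0.24 109 [ 0.5631 -0.0166  0.24  ] [0.01  0.021 0.02 ]
0.26 112 [ 0.5629 -0.0159  0.2598] [0.008 0.02  0.019]
0.28 115 [ 0.5619 -0.0161  0.28  ] [0.01  0.021 0.02 ]
0.3 142 [ 0.5555 -0.0173  0.2955] [0.024 0.024 0.011]
```

View pics/b2.png

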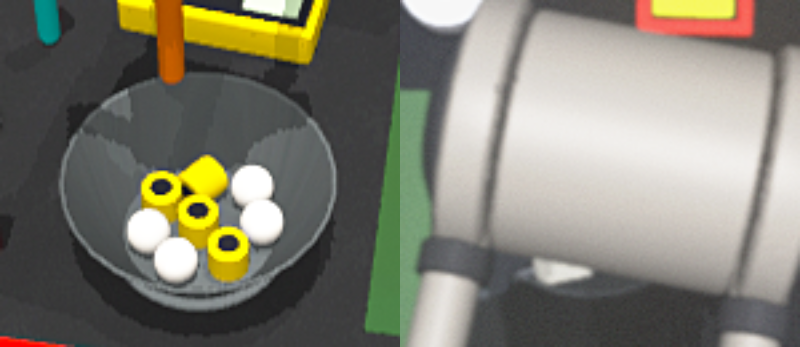

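The rod hangs vertical above the pan. The cores and beads sit in the middle, and the near-right wall is free. I'll lower it there.

Emit:
send_rows --pt "0.05 0.003 0.001 -0.03 0" --pt "0.05 0 0 -0.03 0" --pt "0.05 0 0 -0.02 0" --pt "0.05 0 0 -0.005 0" --pt "0.05 0 0 0 0"

```text
time: 28.85
tool_pos: [0.5568, -0.0167, 0.1419]
tool_rot: [-3.141, 0.001, 0.229]
contact_force: [-0.9, 0.5, -0.3]
opening: 0.022
grip_force: 60.0
```

Emit:
send_rows --pt "0.05 0 0 -0.005 0" --pt "0.05 0 0 -0.005 0" --pt "0.05 0 0 -0.005 0" --pt "0.05 0 0 -0.005 0" --pt "0.05 0 0 0 0"

```text
time: 29.35
tool_pos: [0.5565, -0.0161, 0.1214]
tool_rot: [-3.141, 0.001, 0.23]
contact_force: [0.6, -0.1, -1.4]
opening: 0.0217
grip_force: 60.0
```

Emit:
send_rows --pt "0.05 0.0055 0 0 0" --pt "0.05 0.0055 0 0 0" --pt "0.05 0.0055 0 0 0"

```text
time: 29.65
tool_pos: [0.5743, -0.0162, 0.1224]
tool_rot: [3.141, -0.001, 0.23]
contact_force: [0.1, -1.2, -0.5]
opening: 0.0219
grip_force: 60.0
```

Emit:
send_rows --pt "0.05 0.0038 -0.0033 0 0" --pt "0.05 0.0043 -0.0026 0 0" --pt "0.05 0.0046 -0.0019 0 0" --pt "0.05 0.0049 -0.0012 0 0" --pt "0.05 0.005 -0.0004 0 0"

```text
time: 30.15
tool_pos: [0.5949, -0.0248, 0.1218]
tool_rot: [-3.139, 0.003, 0.229]
contact_force: [-6.5, 5.6, 4.1]
opening: 0.0218
grip_force: 60.0
```

Emit:
send_rows --pt "0.05 0.005 0.0004 0 0" --pt "0.05 0.0049 0.0012 0 0" --pt "0.05 0.0046 0.0019 0 0" --pt "0.05 0.0043 0.0026 0 0" --pt "0.05 0.0038 0.0033 0 0"

```text
time: 30.65
tool_pos: [0.6165, -0.0154, 0.1214]
tool_rot: [-3.139, 0.006, 0.23]
contact_force: [-7.6, 3.6, 2.1]
opening: 0.0215
grip_force: 60.0
```

Emit:
send_rows --pt "0.05 0.0033 0.0038 0 0" --pt "0.05 0.0026 0.0043 0 0" --pt "0.05 0.0019 0.0046 0 0" --pt "0.05 0.0012 0.0049 0 0" --pt "0.05 0.0004 0.005 0 0"

```text
time: 31.15
tool_pos: [0.6291, 0.0064, 0.1224]
tool_rot: [3.14, -0.002, 0.23]
contact_force: [-0.4, 0.3, -0.1]
opening: 0.0218
grip_force: 60.0
```

```bash
python3 -c "
from rod import *
p=rod()
o=observe();print(o['tool_pos']-np.array([.596,.007,0]))
save('b3.png',cv2.resize(p[170:320,230:400],(680,600)))"
```

```text
scene 630 z 0.004 0.197 tcp [0.6288 0.0071 0.1224]
0.02 8 [0.6269 0.0067 0.0273] [0.008 0.013 0.005]
0.04 57 [0.6276 0.0061 0.04  ] [0.009 0.015 0.02 ]
0.06 57 [0.6283 0.0051 0.0598] [0.01  0.017 0.019]
0.08 59 [0.6286 0.0059 0.0804] [0.011 0.017 0.019]
0.1 65 [0.6294 0.0064 0.0996] [0.01  0.016 0.019]
0.12 50 [0.6345 0.0081 0.1202] [0.009 0.019 0.019]
0.14 83 [0.6357 0.0078 0.1397] [0.008 0.021 0.019]
0.16 93 [0.6368 0.0081 0.1599] [0.009 0.021 0.02 ]
0.18 92 [0.6373 0.0087 0.18  ] [0.01 0.02 0.02]
0.2 61 [0.6345 0.0078 0.1937] [0.013 0.02  0.007]
[3.27533534e-02 1.02342722e-04 1.22360140e-01]
```

View pics/b3.png

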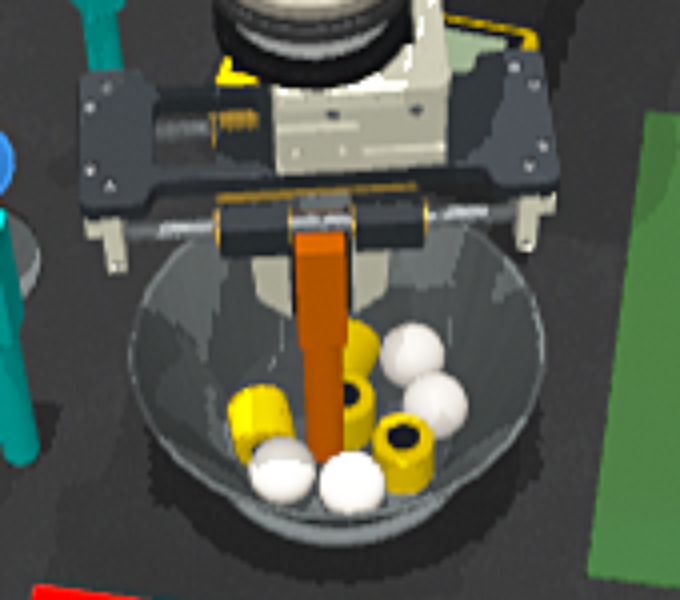

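One core has tipped onto its side but everything is still inside. The rod is at the far side, leaning only about 0.04 rad. I'll continue.

Emit:
send_rows --pt "0.05 -0.0004 0.005 0 0" --pt "0.05 -0.0012 0.0049 0 0" --pt "0.05 -0.0019 0.0046 0 0" --pt "0.05 -0.0026 0.0043 0 0" --pt "0.05 -0.0033 0.0038 0 0"

```text
time: 31.7
tool_pos: [0.6194, 0.0292, 0.1226]
tool_rot: [3.141, -0.002, 0.23]
contact_force: [0.5, -1.4, 1.3]
opening: 0.0217
grip_force: 60.0
```

Emit:
send_rows --pt "0.05 -0.0038 0.0033 0 0" --pt "0.05 -0.0043 0.0026 0 0" --pt "0.05 -0.0046 0.0019 0 0" --pt "0.05 -0.0049 0.0012 0 0" --pt "0.05 -0.005 0.0004 0 0"

```text
time: 32.2
tool_pos: [0.5978, 0.0342, 0.1244]
tool_rot: [3.133, -0.004, 0.23]
contact_force: [-0.4, -13.1, 6.8]
opening: 0.0218
grip_force: 60.1
```

Emit:
send_rows --pt "0.05 -0.005 -0.0004 0 0" --pt "0.05 -0.0049 -0.0012 0 0" --pt "0.05 -0.0046 -0.0019 0 0" --pt "0.05 -0.0043 -0.0026 0 0" --pt "0.05 -0.0038 -0.0033 0 0"

```text
time: 32.7
tool_pos: [0.5728, 0.0294, 0.122]
tool_rot: [-3.141, 0.001, 0.23]
contact_force: [0.0, 0.3, -0.0]
opening: 0.0217
grip_force: 60.0
```

Emit:
send_rows --pt "0.05 -0.0033 -0.0038 0 0" --pt "0.05 -0.0026 -0.0043 0 0" --pt "0.05 -0.0019 -0.0046 0 0" --pt "0.05 -0.0012 -0.0049 0 0" --pt "0.05 -0.0004 -0.005 0 0"

```text
time: 33.2
tool_pos: [0.5637, 0.0062, 0.122]
tool_rot: [-3.141, 0.001, 0.23]
contact_force: [1.4, 2.1, 0.6]
opening: 0.0219
grip_force: 60.0
```

```bash
python3 -c "
from rod import *
p=rod()
o=observe();print(o['tool_pos']-np.array([.596,.007,0]))
cores('scene')
"
```

```text
scene 623 z 0.026 0.239 tcp [0.5639 0.0055 0.122 ]
0.02 7 [0.5598 0.006  0.0279] [0.009 0.015 0.004]
0.04 56 [0.5611 0.005  0.04  ] [0.014 0.018 0.019]
0.06 58 [ 0.5387 -0.001   0.0597] [0.059 0.03  0.019]
0.08 57 [0.5642 0.0052 0.0799] [0.008 0.016 0.019]
0.1 58 [0.5624 0.0059 0.0999] [0.016 0.016 0.02 ]
0.12 60 [0.566  0.006  0.1201] [0.014 0.024 0.019]
0.14 81 [0.568  0.0064 0.14  ] [0.014 0.024 0.02 ]
0.16 91 [0.5712 0.0087 0.16  ] [0.01 0.02 0.02]
0.18 93 [0.5685 0.0076 0.1801] [0.018 0.023 0.02 ]
0.2 61 [0.5687 0.0077 0.1924] [0.013 0.022 0.005]
[-0.03213963 -0.0015403   0.12201801]
scene Y 11 [289. 180.] [ 0.3758 -0.0859  0.0375] [ 0.3739 -0.0857  0.0381] [0.013 0.006 0.006]
scene Y 43 [287. 191.] [ 0.4046 -0.0838  0.031 ] [ 0.4031 -0.0836  0.0303] [0.009 0.017 0.017]
scene Y 13 [312. 193.] [ 0.4064 -0.0296  0.038 ] [ 0.4066 -0.0282  0.0378] [0.009 0.017 0.006]
scene Y 194 [348. 203.] [0.4152 0.0484 0.0299] [0.4056 0.0428 0.0301] [0.038 0.054 0.024]
scene Y 183 [316. 265.] [0.5868 0.0088 0.0316] [0.582  0.0081 0.0289] [0.032 0.028 0.021]
scene Y 185 [335. 274.] [0.6024 0.0479 0.0318] [0.5997 0.0476 0.0288] [0.03  0.027 0.021]
scene B 135 [421. 212.] [0.4166 0.1995 0.0271] [0.4139 0.1994 0.026 ] [0.031 0.028 0.016]
scene B 148 [508. 229.] [0.4328 0.3764 0.0265] [0.43   0.3773 0.0256] [0.035 0.029 0.015]
scene B 153 [504. 263.] [0.522  0.3669 0.0272] [0.5194 0.3673 0.0259] [0.033 0.028 0.015]
scene B 160 [454. 293.] [0.6088 0.2739 0.0272] [0.6066 0.2745 0.026 ] [0.031 0.029 0.015]
scene W 62 [347. 189.] [0.3848 0.0416 0.0393] [0.3841 0.041  0.0389] [0.019 0.026 0.007]
scene W 299 [305. 248.] [ 0.5569 -0.0177  0.0409] [ 0.5538 -0.0205  0.0413] [0.054 0.03  0.046]
scene W 10 [365. 258.] [0.5846 0.1016 0.0708] [0.5846 0.1016 0.0702] [0.019 0.002 0.008]
```

Emit:
send_rows --pt "0.05 0.0004 -0.005 0 0" --pt "0.05 0.0012 -0.0049 0 0" --pt "0.05 0.0019 -0.0046 0 0" --pt "0.05 0.0026 -0.0043 0 0" --pt "0.05 0.0033 -0.0038 0 0"

```text
time: 33.8
tool_pos: [0.5732, -0.0166, 0.1219]
tool_rot: [-3.141, 0.001, 0.23]
contact_force: [-0.8, 0.6, -0.2]
opening: 0.0218
grip_force: 60.0
```

Emit:
send_rows --pt "0.05 0.0038 -0.0033 0 0" --pt "0.05 0.0043 -0.0026 0 0" --pt "0.05 0.0046 -0.0019 0 0" --pt "0.05 0.0049 -0.0012 0 0" --pt "0.05 0.005 -0.0004 0 0"

```text
time: 34.3
tool_pos: [0.5964, -0.0258, 0.122]
tool_rot: [3.141, 0.001, 0.23]
contact_force: [-1.2, 1.7, 0.2]
opening: 0.022
grip_force: 60.0
```

Emit:
send_rows --pt "0.05 0.005 0.0004 0 0" --pt "0.05 0.0049 0.0012 0 0" --pt "0.05 0.0046 0.0019 0 0" --pt "0.05 0.0043 0.0026 0 0" --pt "0.05 0.0038 0.0033 0 0"

```text
time: 34.8
tool_pos: [0.6188, -0.0159, 0.1219]
tool_rot: [3.142, 0.001, 0.23]
contact_force: [-1.9, 1.6, -0.7]
opening: 0.0219
grip_force: 60.0
```

Emit:
send_rows --pt "0.05 0.0033 0.0038 0 0" --pt "0.05 0.0026 0.0043 0 0" --pt "0.05 0.0019 0.0046 0 0" --pt "0.05 0.0012 0.0049 0 0" --pt "0.05 0.0004 0.005 0 0"

```text
time: 35.3
tool_pos: [0.6281, 0.0067, 0.1221]
tool_rot: [3.141, 0.0, 0.23]
contact_force: [-3.1, 0.1, -0.1]
opening: 0.0217
grip_force: 60.0
```

Emit:
send_rows --pt "0.05 -0.0004 0.005 0 0" --pt "0.05 -0.0012 0.0049 0 0" --pt "0.05 -0.0019 0.0046 0 0" --pt "0.05 -0.0026 0.0043 0 0" --pt "0.05 -0.0033 0.0038 0 0"

```text
time: 35.8
tool_pos: [0.6193, 0.0296, 0.1225]
tool_rot: [3.141, -0.002, 0.23]
contact_force: [-0.4, -2.0, 0.1]
opening: 0.0217
grip_force: 60.0
```

Emit:
send_rows --pt "0.05 -0.0038 0.0033 0 0" --pt "0.05 -0.0043 0.0026 0 0" --pt "0.05 -0.0046 0.0019 0 0" --pt "0.05 -0.0049 0.0012 0 0" --pt "0.05 -0.005 0.0004 0 0"

```text
time: 36.3
tool_pos: [0.5962, 0.039, 0.1224]
tool_rot: [-3.141, -0.001, 0.23]
contact_force: [1.1, 0.4, -0.5]
opening: 0.0214
grip_force: 60.0
```

Emit:
send_rows --pt "0.05 -0.005 -0.0004 0 0" --pt "0.05 -0.0049 -0.0012 0 0" --pt "0.05 -0.0046 -0.0019 0 0" --pt "0.05 -0.0043 -0.0026 0 0" --pt "0.05 -0.0038 -0.0033 0 0"

```text
time: 36.8
tool_pos: [0.5742, 0.0293, 0.1226]
tool_rot: [-3.141, -0.003, 0.23]
contact_force: [4.4, 2.5, 1.5]
opening: 0.022
grip_force: 60.0
```

Emit:
send_rows --pt "0.05 -0.0033 -0.0038 0 0" --pt "0.05 -0.0026 -0.0043 0 0" --pt "0.05 -0.0019 -0.0046 0 0" --pt "0.05 -0.0012 -0.0049 0 0" --pt "0.05 -0.0004 -0.005 0 0"

```text
time: 37.3
tool_pos: [0.5637, 0.006, 0.1219]
tool_rot: [-3.141, 0.001, 0.23]
contact_force: [0.6, 2.0, -0.1]
opening: 0.0216
grip_force: 60.0
```

```bash
python3 -c "
from rod import *
p=rod()
o=observe();print(o['tool_pos']-np.array([.596,.007,0]))
save('b4.png',cv2.resize(p[170:320,230:400],(680,600)))"
```

```text
scene 611 z 0.023 0.195 tcp [0.5636 0.0051 0.1219]
0.02 13 [0.5612 0.0052 0.0262] [0.005 0.014 0.006]
0.04 53 [ 5.39e-01 -4.00e-04  4.03e-02] [0.057 0.026 0.019]
0.06 55 [ 0.5399 -0.0015  0.0603] [0.059 0.028 0.019]
0.08 60 [0.5643 0.0053 0.08  ] [0.006 0.016 0.02 ]
0.1 57 [0.5655 0.0057 0.1001] [0.007 0.015 0.019]
0.12 54 [0.5692 0.008  0.1199] [0.009 0.02  0.02 ]
0.14 87 [0.5706 0.0068 0.14  ] [0.011 0.023 0.019]
0.16 81 [0.571  0.0077 0.16  ] [0.009 0.021 0.02 ]
0.18 92 [0.5689 0.0073 0.1801] [0.014 0.019 0.019]
0.2 59 [0.5688 0.0068 0.1927] [0.016 0.02  0.005]
[-0.03235578 -0.00188999  0.12189304]
```

View pics/b4.png

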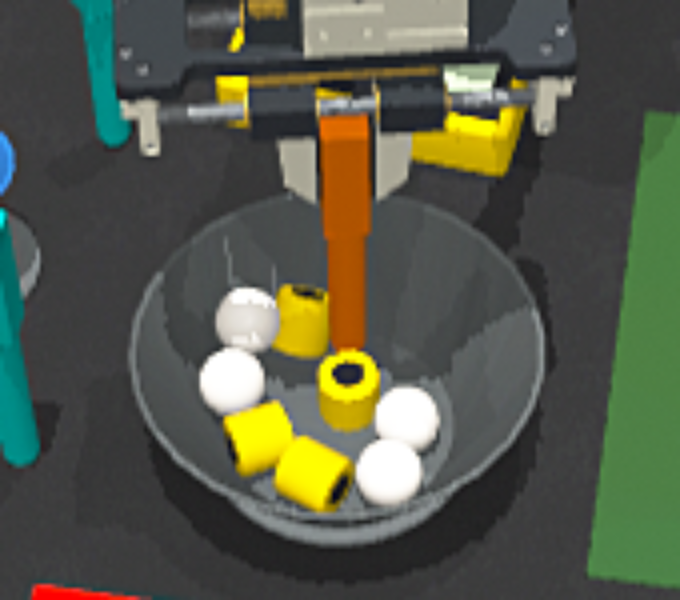

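All items are in the pan and mixing. One and a half more turns to go.

Emit:
send_rows --pt "0.05 0.0004 -0.005 0 0" --pt "0.05 0.0012 -0.0049 0 0" --pt "0.05 0.0019 -0.0046 0 0" --pt "0.05 0.0026 -0.0043 0 0" --pt "0.05 0.0033 -0.0038 0 0"

```text
time: 37.85
tool_pos: [0.5736, -0.0166, 0.1221]
tool_rot: [3.142, 0.0, 0.23]
contact_force: [-0.4, 0.9, -0.2]
opening: 0.0218
grip_force: 60.0
```

Emit:
send_rows --pt "0.05 0.0038 -0.0033 0 0" --pt "0.05 0.0043 -0.0026 0 0" --pt "0.05 0.0046 -0.0019 0 0" --pt "0.05 0.0049 -0.0012 0 0" --pt "0.05 0.005 -0.0004 0 0"

```text
time: 38.35
tool_pos: [0.5961, -0.0255, 0.122]
tool_rot: [-3.141, 0.001, 0.23]
contact_force: [-2.4, 2.5, 0.1]
opening: 0.0214
grip_force: 60.0
```

Emit:
send_rows --pt "0.05 0.005 0.0004 0 0" --pt "0.05 0.0049 0.0012 0 0" --pt "0.05 0.0046 0.0019 0 0" --pt "0.05 0.0043 0.0026 0 0" --pt "0.05 0.0038 0.0033 0 0"

```text
time: 38.85
tool_pos: [0.6188, -0.0162, 0.122]
tool_rot: [3.141, 0.001, 0.23]
contact_force: [-2.5, 0.8, -0.1]
opening: 0.0218
grip_force: 60.0
```

Emit:
send_rows --pt "0.05 0.0033 0.0038 0 0" --pt "0.05 0.0026 0.0043 0 0" --pt "0.05 0.0019 0.0046 0 0" --pt "0.05 0.0012 0.0049 0 0" --pt "0.05 0.0004 0.005 0 0"

```text
time: 39.35
tool_pos: [0.6273, 0.0065, 0.122]
tool_rot: [3.141, 0.002, 0.23]
contact_force: [-5.4, -1.4, 1.8]
opening: 0.0217
grip_force: 60.0
```

Emit:
send_rows --pt "0.05 -0.0004 0.005 0 0" --pt "0.05 -0.0012 0.0049 0 0" --pt "0.05 -0.0019 0.0046 0 0" --pt "0.05 -0.0026 0.0043 0 0" --pt "0.05 -0.0033 0.0038 0 0"

```text
time: 39.85
tool_pos: [0.6191, 0.0276, 0.1228]
tool_rot: [3.138, -0.001, 0.23]
contact_force: [-1.4, -8.9, 3.8]
opening: 0.0217
grip_force: 60.0
```

Emit:
send_rows --pt "0.05 -0.0038 0.0033 0 0" --pt "0.05 -0.0043 0.0026 0 0" --pt "0.05 -0.0046 0.0019 0 0" --pt "0.05 -0.0049 0.0012 0 0" --pt "0.05 -0.005 0.0004 0 0"

```text
time: 40.35
tool_pos: [0.6005, 0.0359, 0.1245]
tool_rot: [3.134, -0.01, 0.23]
contact_force: [8.0, -11.4, 4.8]
opening: 0.0216
grip_force: 60.1
```

Emit:
send_rows --pt "0.05 -0.005 -0.0004 0 0" --pt "0.05 -0.0049 -0.0012 0 0" --pt "0.05 -0.0046 -0.0019 0 0" --pt "0.05 -0.0043 -0.0026 0 0" --pt "0.05 -0.0038 -0.0033 0 0"

```text
time: 40.85
tool_pos: [0.5732, 0.0295, 0.1221]
tool_rot: [-3.141, -0.0, 0.23]
contact_force: [0.3, 0.1, -0.8]
opening: 0.0217
grip_force: 60.0
```

Emit:
send_rows --pt "0.05 -0.0033 -0.0038 0 0" --pt "0.05 -0.0026 -0.0043 0 0" --pt "0.05 -0.0019 -0.0046 0 0" --pt "0.05 -0.0012 -0.0049 0 0" --pt "0.05 -0.0004 -0.005 0 0"

```text
time: 41.35
tool_pos: [0.564, 0.0061, 0.1221]
tool_rot: [-3.141, -0.0, 0.23]
contact_force: [-0.1, 1.5, 0.3]
opening: 0.0216
grip_force: 60.0
```

Emit:
send_rows --pt "0.05 0.0004 -0.005 0 0" --pt "0.05 0.0012 -0.0049 0 0" --pt "0.05 0.0019 -0.0046 0 0" --pt "0.05 0.0026 -0.0043 0 0" --pt "0.05 0.0033 -0.0038 0 0"

```text
time: 41.85
tool_pos: [0.5736, -0.0162, 0.122]
tool_rot: [-3.141, 0.0, 0.229]
contact_force: [0.4, 3.3, 0.4]
opening: 0.0219
grip_force: 60.0
```

Emit:
send_rows --pt "0.05 0.0038 -0.0033 0 0" --pt "0.05 0.0043 -0.0026 0 0" --pt "0.05 0.0046 -0.0019 0 0" --pt "0.05 0.0049 -0.0012 0 0" --pt "0.05 0.005 -0.0004 0 0"

```text
time: 42.35
tool_pos: [0.5966, -0.0259, 0.1221]
tool_rot: [3.141, 0.0, 0.23]
contact_force: [0.4, 0.9, -0.4]
opening: 0.0219
grip_force: 60.0
```

Emit:
send_rows --pt "0.05 0.005 0.0004 0 0" --pt "0.05 0.0049 0.0012 0 0" --pt "0.05 0.0046 0.0019 0 0" --pt "0.05 0.0043 0.0026 0 0" --pt "0.05 0.0038 0.0033 0 0"

```text
time: 42.85
tool_pos: [0.6177, -0.0156, 0.1218]
tool_rot: [-3.14, 0.003, 0.23]
contact_force: [-5.2, 1.5, 0.7]
opening: 0.022
grip_force: 60.0
```

Emit:
send_rows --pt "0.05 0.0033 0.0038 0 0" --pt "0.05 0.0026 0.0043 0 0" --pt "0.05 0.0019 0.0046 0 0" --pt "0.05 0.0012 0.0049 0 0" --pt "0.05 0 0 0 0"

```text
time: 43.35
tool_pos: [0.6284, 0.0018, 0.1223]
tool_rot: [3.141, -0.001, 0.231]
contact_force: [-0.7, -0.3, -0.0]
opening: 0.0213
grip_force: 60.0
```

```bash
python3 -c "
from rod import *
p=rod()
o=observe();print(o['tool_pos']-np.array([.596,.007,0]))
save('b5.png',cv2.resize(p[170:320,230:400],(680,600)))"
```

```text
scene 590 z 0.026 0.195 tcp [0.6284 0.0015 0.1224]
0.04 49 [0.6263 0.0008 0.0404] [0.011 0.017 0.019]
0.06 54 [0.6268 0.0013 0.06  ] [0.013 0.016 0.02 ]
0.08 53 [0.628  0.0013 0.08  ] [0.01  0.015 0.02 ]
0.1 64 [0.63   0.0011 0.0999] [0.009 0.017 0.02 ]
0.12 52 [0.6336 0.0029 0.1203] [0.012 0.02  0.019]
0.14 80 [0.6352 0.003  0.1398] [0.009 0.02  0.019]
0.16 86 [0.6365 0.0039 0.1601] [0.01  0.019 0.02 ]
0.18 97 [0.6347 0.0036 0.18  ] [0.012 0.02  0.02 ]
0.2 53 [0.6344 0.0032 0.1925] [0.015 0.021 0.005]
[ 0.0324179  -0.00553356  0.12241604]
```

View pics/b5.png

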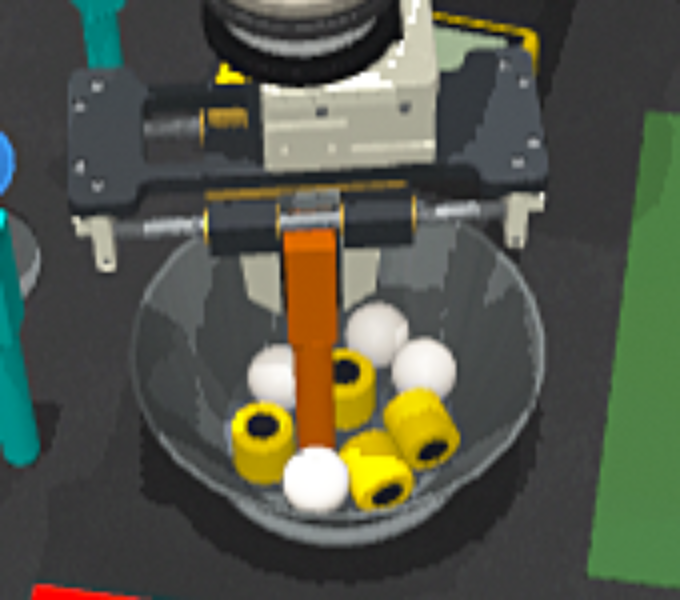

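Stirring is done and nothing has spilled. I lift out, go to the jar, and refine the jar centre and the rod's lean.

Emit:
send_rows --pt "0.05 0 0 0.01 0" --pt "0.05 0 0 0.03 0" --pt "0.05 0 0 0.03 0" --pt "0.05 0 0 0.03 0" --pt "0.05 0 0 0.01 0"

```text
time: 43.9
tool_pos: [0.6295, 0.0008, 0.2368]
tool_rot: [3.139, -0.007, 0.229]
contact_force: [0.1, 0.4, -0.7]
opening: 0.0218
grip_force: 60.0
```

Emit:
send_rows --pt "0.05 -0.01 -0.02 0 0" --pt "0.05 -0.015 -0.03 0 0" --pt "0.05 -0.015 -0.03 0 0" --pt "0.05 -0.015 -0.03 0 0" --pt "0.05 -0.015 -0.03 0 0"

```text
time: 44.4
tool_pos: [0.5568, -0.1398, 0.2317]
tool_rot: [3.142, 0.0, 0.23]
contact_force: [0.3, -0.1, -0.9]
opening: 0.0214
grip_force: 60.0
```

Emit:
send_rows --pt "0.05 -0.015 -0.03 0 0" --pt "0.05 -0.008 -0.02 0 0" --pt "0.05 -0.005 -0.012 0 0" --pt "0.05 0 0 0 0" --pt "0.05 0 0 0 0"

```text
time: 44.9
tool_pos: [0.5299, -0.2001, 0.2319]
tool_rot: [-3.141, -0.0, 0.23]
contact_force: [0.2, -0.2, -0.3]
opening: 0.0215
grip_force: 60.0
```

```bash
python3 -c "
from rod import *
p=rod()
for n in('top0','scene0'):
    f=np.load(n+'.npz');p,P=f['p'],f['P']
    hsv=cv2.cvtColor(p,cv2.COLOR_RGB2HSV);m=cv2.inRange(hsv,*B)>0
    k=m&(abs(P[...,2]-.078)<.004)&(np.hypot(P[...,0]-.526,P[...,1]+.2)<.05)&(np.hypot(P[...,0]-.526,P[...,1]+.2)>.02)
    q=P[k][:,:2];A=np.c_[2*q,np.ones(len(q))];s=np.linalg.lstsq(A,(q**2).sum(1),rcond=None)[0];print(n,len(q),s[:2],np.sqrt(s[2]+s[:2]@s[:2]))
"
```

```text
scene 815 z 0.131 0.328 tcp [ 0.5301 -0.1997  0.232 ]
0.14 59 [ 0.5275 -0.2001  0.1405] [0.013 0.017 0.019]
0.16 66 [ 0.5269 -0.201   0.1605] [0.013 0.019 0.019]
0.18 68 [ 0.5277 -0.2     0.18  ] [0.014 0.017 0.02 ]
0.2 79 [ 0.5284 -0.2004  0.1997] [0.014 0.018 0.019]
0.22 69 [ 0.5299 -0.1994  0.2202] [0.014 0.018 0.02 ]
0.24 107 [ 0.5309 -0.1987  0.24  ] [0.02  0.022 0.02 ]
0.26 106 [ 0.5377 -0.1979  0.26  ] [0.009 0.022 0.02 ]
0.28 110 [ 0.5375 -0.1979  0.28  ] [0.01  0.023 0.02 ]
0.3 150 [ 0.5324 -0.2003  0.2974] [0.025 0.025 0.014]
top0 323 [ 0.52544474 -0.20124944] 0.03148166105520948
scene0 220 [ 0.52497626 -0.20136379] 0.030865351131982608
```

Emit:
send_rows --pt "0.05 0.0025 -0.001 0 0" --pt "0.05 0 0 -0.02 0" --pt "0.05 0 0 -0.02 0" --pt "0.05 0 0 -0.015 0" --pt "0.05 0 0 0 0"

```text
time: 45.45
tool_pos: [0.5315, -0.2001, 0.1749]
tool_rot: [-3.139, 0.003, 0.231]
contact_force: [0.6, 0.2, -0.0]
opening: 0.0217
grip_force: 60.0
```

Emit:
send_rows --pt "0.05 0 0 -0.01 0" --pt "0.05 0 0 -0.01 0" --pt "0.05 0 0 -0.01 0" --pt "0.05 0 0 0 0" --pt "0.05 0 0 0 0"

```text
time: 45.95
tool_pos: [0.5322, -0.2016, 0.1471]
tool_rot: [-3.142, 0.0, 0.23]
contact_force: [-0.4, -0.3, -0.7]
opening: 0.0219
grip_force: 60.0
```

Emit:
send_rows --pt "0.05 0 0 -0.01 0" --pt "0.05 0 0 -0.01 0" --pt "0.05 0 0 -0.008 0" --pt "0.05 0 0 0 0" --pt "0.05 0 0 0 0"

```text
time: 46.45
tool_pos: [0.5321, -0.2016, 0.1188]
tool_rot: [-3.141, 0.0, 0.23]
contact_force: [0.4, 0.4, -0.1]
opening: 0.0213
grip_force: 60.0
```

Emit:
send_rows --pt "0.05 0 0 -0.004 0" --pt "0.05 0 0 0 0" --pt "0.3 0 0 0 0" --pt "0.5 0 0 0 0" --pt "0.6 0 0 0 0"

```text
time: 46.95
tool_pos: [0.5323, -0.2016, 0.1154]
tool_rot: [3.141, -0.0, 0.23]
contact_force: [-0.5, -0.4, -0.1]
opening: 0.0388
grip_force: 0.0
```

Emit:
send_rows --pt "0.6 0 0 0 0" --pt "0.6 0 0 0 0" --pt "0.6 0 0 0.02 0" --pt "0.6 0 0 0.04 0" --pt "0.6 0 0 0.04 0"

```text
time: 47.45
tool_pos: [0.5317, -0.2014, 0.2158]
tool_rot: [-3.14, 0.001, 0.23]
contact_force: [0.5, -0.7, -0.7]
opening: 0.0548
grip_force: 0.0
```

```bash
python3 -c "
from rod import *
p=rod(); print(observe()['contact_force'])
"
```

```text
scene 379 z 0.063 0.182 tcp [ 0.5348 -0.2029  0.2237]
0.06 14 [ 0.5394 -0.1995  0.0662] [0.009 0.016 0.007]
0.08 47 [ 0.5405 -0.1971  0.0798] [0.014 0.017 0.02 ]
0.1 38 [ 0.5456 -0.1955  0.1   ] [0.015 0.021 0.02 ]
0.12 71 [ 0.5473 -0.1941  0.1197] [0.024 0.022 0.019]
0.14 83 [ 0.5518 -0.1927  0.1399] [0.023 0.024 0.02 ]
0.16 85 [ 0.5579 -0.1904  0.16  ] [0.02  0.023 0.02 ]
0.18 41 [ 0.558  -0.1904  0.1759] [0.024 0.024 0.012]
[ 1.72944787 -1.63873531  4.72172322]
```

The rod stands in its holder, leaning about 0.2 rad with no contact. Now the plunger, with the fingers shut and the gripper turned so its long side clears the rod.

Emit:
send_rows --pt "0 0.0055 -0.0275 0 0.134" --pt "0 0.0055 -0.0275 0 0.134" --pt "0 0.0055 -0.0275 0 0.134" --pt "0 0.0055 -0.0275 0 0.134" --pt "0 0.005 -0.0265 0 0.134"

```text
time: 48.0
tool_pos: [0.5593, -0.3392, 0.2149]
tool_rot: [3.141, 0.0, 0.905]
contact_force: [0.1, 0.8, -0.1]
opening: 0.0197
grip_force: 0.0
```

Emit:
send_rows --pt "0 0 0 0 0.134" --pt "0 0 0 0 0.134" --pt "0 0 0 0 0.134" --pt "0 0 0 0 0.134" --pt "0 0 0 0 0.134"

```text
time: 48.5
tool_pos: [0.5592, -0.3381, 0.2148]
tool_rot: [-3.142, -0.0, 1.575]
contact_force: [0.6, -0.0, 0.4]
opening: 0.0001
grip_force: 0.0
```

Emit:
send_rows --pt "0 0 0 -0.03 0" --pt "0 0 0 -0.03 0" --pt "0 0 0 -0.03 0" --pt "0 0 0 -0.02 0" --pt "0 0 0 0 0"

```text
time: 49.0
tool_pos: [0.5575, -0.3368, 0.1015]
tool_rot: [-3.136, -0.004, 1.57]
contact_force: [0.0, -0.9, -0.2]
opening: 0.0
grip_force: 0.0
```

```bash
python3 -c "
from rod import *
p,d,P=grab('scene'); o=observe();print(o['tool_pos'],o['tool_rot'],o['contact_force'],o['opening'])
m=(np.hypot(P[...,0]-.56,P[...,1]+.338)<.05)&(P[...,2]>.094)
for a in np.arange(.095,.2,.006):
    q=P[m&(abs(P[...,2]-a)<.003)]
    if len(q): print(a.round(3),len(q),q.min(0).round(3),q.max(0).round(3))
save('c1.png',cv2.resize(p[150:310,90:300],(735,560)))"
```

```text
[ 0.5585552  -0.33760629  0.10385397] [-3.13931111e+00 -1.78878393e-03  1.56977671e+00] [ 0.01213551 -0.04088358  0.13143647] 0.0003655551839349151
0.095 102 [ 0.543 -0.356  0.094] [ 0.578 -0.321  0.098]
0.131 6 [ 0.545 -0.328  0.13 ] [ 0.56  -0.326  0.133]
0.137 19 [ 0.544 -0.328  0.134] [ 0.568 -0.325  0.14 ]
0.143 38 [ 0.539 -0.341  0.14 ] [ 0.575 -0.325  0.146]
0.149 33 [ 0.537 -0.339  0.146] [ 0.576 -0.323  0.151]
0.155 33 [ 0.547 -0.335  0.152] [ 0.576 -0.325  0.158]
0.161 17 [ 0.553 -0.331  0.158] [ 0.575 -0.324  0.164]
0.167 14 [ 0.56  -0.33   0.164] [ 0.577 -0.324  0.169]
0.173 8 [ 0.566 -0.334  0.17 ] [ 0.576 -0.325  0.175]
0.179 1 [ 0.575 -0.334  0.176] [ 0.575 -0.334  0.176]
0.191 2 [ 0.584 -0.328  0.189] [ 0.587 -0.328  0.192]
0.197 31 [ 0.529 -0.367  0.195] [ 0.589 -0.301  0.2  ]
```

View pics/c1.png

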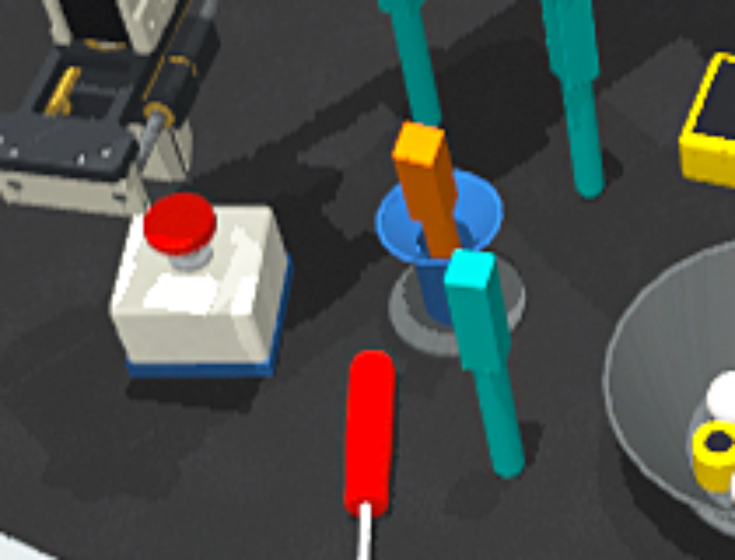

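Emit:
send_rows --pt "0 0.001 0 -0.02 0" --pt "0 0 0 -0.015 0" --pt "0 0 0 0 0" --pt "0 0 0 -0.005 0" --pt "0 0 0 0 0"

```text
time: 49.55
tool_pos: [0.561, -0.3387, 0.0664]
tool_rot: [3.139, 0.002, 1.57]
contact_force: [0.4, -0.6, 1.3]
opening: 0.0004
grip_force: 0.8
```

Emit:
send_rows --pt "0 0 0 -0.004 0" --pt "0 0 0 0 0" --pt "0 0 0 -0.003 0" --pt "0 0 0 0 0"

```text
time: 49.95
tool_pos: [0.5609, -0.3387, 0.0587]
tool_rot: [3.14, 0.001, 1.57]
contact_force: [1.8, -1.5, 5.0]
opening: 0.0004
grip_force: 2.4
```

Emit:
send_rows --pt "0 0 0 -0.003 0" --pt "0 0 0 0 0" --pt "0 0 0 -0.003 0" --pt "0 0 0 0 0" --pt "0 0 0 0 0"

```text
time: 50.45
tool_pos: [0.561, -0.3387, 0.0531]
tool_rot: [3.14, 0.001, 1.57]
contact_force: [0.9, -1.3, 6.0]
opening: 0.0005
grip_force: 3.5
```

Emit:
send_rows --pt "0 0 0 -0.002 0" --pt "0 0 0 0 0" --pt "0 0 0 0 0"

```text
time: 50.75
tool_pos: [0.561, -0.3387, 0.0514]
tool_rot: [3.139, 0.002, 1.57]
contact_force: [1.3, -0.6, 7.8]
opening: 0.0004
grip_force: 4.0
```

Almost at the stop. I'll press until the force rises clearly above the spring's 8 N.

Emit:
send_rows --pt "0 0 0 -0.001 0" --pt "0 0 0 0 0" --pt "0 0 0 -0.001 0" --pt "0 0 0 0 0" --pt "0 0 0 0 0"

```text
time: 51.25
tool_pos: [0.5611, -0.3388, 0.0512]
tool_rot: [3.139, 0.002, 1.57]
contact_force: [-2.5, 1.2, 17.0]
opening: 0.0002
grip_force: 8.9
```

It is on the stop: 17 N and no further travel. I release and withdraw straight up.

Emit:
send_rows --pt "0 0 0 0 0" --pt "0 0 0 0.01 0" --pt "0 0 0 0.02 0" --pt "0 0 0 0.04 0" --pt "0 0 0 0.04 0"

```text
time: 51.75
tool_pos: [0.559, -0.3372, 0.1577]
tool_rot: [-3.138, -0.003, 1.57]
contact_force: [0.5, -0.5, 1.5]
opening: 0.0004
grip_force: 0.0
```

Emit:
send_rows --pt "0 0 0 0.04 0" --pt "0 -0.02 -0.04 0.02 0" --pt "0 -0.02 -0.04 0 0" --pt "0 -0.02 -0.03 0 0" --pt "0 0 0 0 0"

```text
time: 52.25
tool_pos: [0.4966, -0.4516, 0.2168]
tool_rot: [-3.139, -0.001, 1.564]
contact_force: [0.5, -0.2, -0.1]
opening: 0.0006
grip_force: 0.0
```

```bash
python3 -c "
from rod import *
o=observe();print(o['tool_pos'],o['contact_force'])
p=cores('top');q,d,P=grab('scene')
for b in blobs(q,P,*R,(.07,.12)): print('R',*b)
for b in blobs(q,P,*O,(.05,.25)): print('O',*b)
save('c2.png',np.hstack([cv2.resize(p[120:340,250:550],(400,293)),cv2.resize(q[150:340,120:400],(400,293))]))"
```

```text
[ 0.4965888  -0.45163355  0.2168113 ] [ 0.48102312 -0.19840388 -0.08792962]
top Y 394 [306. 203.] [0.6158 0.0387 0.032 ] [0.6161 0.039  0.0294] [0.061 0.054 0.021]
top Y 135 [337. 202.] [ 0.6207 -0.0253  0.0331] [ 0.6211 -0.0253  0.0281] [0.028 0.029 0.019]
top Y 139 [321. 219.] [0.5842 0.0078 0.0334] [0.5846 0.0078 0.0281] [0.029 0.027 0.019]
top B 145 [193. 206.] [0.6056 0.2736 0.0273] [0.6059 0.2748 0.0256] [0.029 0.03  0.014]
top B 156 [148. 247.] [0.5188 0.366  0.027 ] [0.5189 0.3679 0.0252] [0.027 0.031 0.014]
top B 160 [127. 278.] [0.452  0.407  0.0271] [0.4513 0.4083 0.026 ] [0.027 0.03  0.015]
top B 146 [226. 300.] [0.4133 0.1988 0.0273] [0.4126 0.1997 0.0253] [0.029 0.029 0.015]
top W 181 [325. 193.] [ 6.387e-01 -6.000e-04  3.230e-02] [ 0.6409 -0.      0.03  ] [0.033 0.029 0.023]
top W 182 [336. 220.] [ 0.5834 -0.0239  0.032 ] [ 0.5837 -0.0242  0.0311] [0.029 0.029 0.019]
top W 367 [309. 231.] [0.5595 0.031  0.0323] [0.5596 0.0312 0.0304] [0.049 0.055 0.021]
top W 319 [336. 324.] [ 0.3723 -0.0298  0.0415] [ 0.3724 -0.0301  0.0399] [0.039 0.039 0.013]
R 293 [141. 213.] [ 0.5621 -0.3374  0.0925] [ 0.5604 -0.3381  0.0908] [0.045 0.038 0.018]
R 58 [ 63. 311.] [ 0.7853 -0.4063  0.0735] [ 0.7845 -0.406   0.0737] [0.016 0.017 0.006]
O 357 [213. 206.] [ 0.5539 -0.1908  0.1285] [ 0.5514 -0.1922  0.1196] [0.037 0.028 0.116]
```

View pics/c2.png

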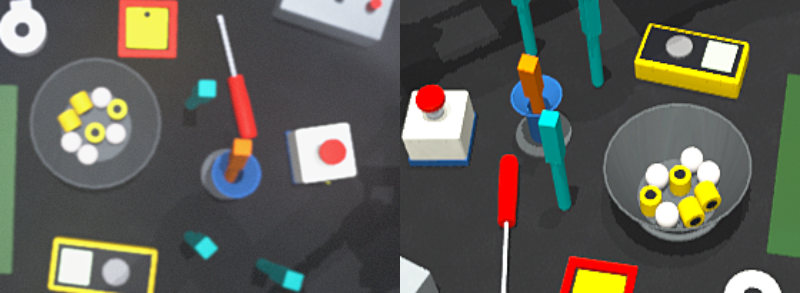

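The picture shows all 4 yellow cores and 4 beads in the pan, the rod in its holder, the plunger up, and the multimeter and sensor in place. One blue core was knocked aside about 38 mm, which is within the limit. I'm handing in.

```bash
python3 -c "
from h import *
print(hand_in())"
```

```text
the job is handed in; nothing more can be done
None
```

The job is handed in, with no verdict returned: all four yellow cores are in the pan and stirred about three turns with the beads, nothing spilled, the rod is back in its holder, and the plunger was pressed to its stop and is up again.

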